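Bolt up the bird-feeder stand, hang the feeder tray and stock it

ROBOT

A 6-joint arm with a two-finger parallel gripper is mounted at the origin on the work surface. World frame = base frame: x ahead of the robot, y to its left, z up, the work surface at z = 0. Lengths are in mm, angles in rad, forces in N, time in s.
With the tool pointing down it reaches from about 225 to 875 mm from the base axis. Payload 3.4 kg.
Tool frame: the origin (TCP) lies midway between the tips of the shut fingers; the grasp point (between the pads) lies behind it (pinch_z is the z of the grasp point in the tool frame, in mm); z points along the fingers, y is the line along which they close (so a half turn about z gives the same grasp; the last joint's range is limited). The gripper opens to 85 mm and grips with 20 to 120 N. Pads are 22 mm wide; open, the fingers measure 114 mm over their backs; the gripper's body (76 mm by 85 mm) begins 54 mm behind the grasp point. The pads swing forward as they close: fully open they stand 13 mm farther back than shut.
Start: joints at [-1.226, 0.276, 1.505, -0, 1.361, -0.121], TCP at [258.259, -513.775, 231.328] pointing down, gripper open.
Joint ranges: [-2.89, 2.89], [-0.75, 2.08], [0.22, 2.7], [-1.18, 4.32], [0.11, 2.71], [-2.7, 2.7]. Speed limits (rad/s): [2.57, 2.57, 3.14, 3.14, 3.14, 3.14].

INTERFACE

Orientations are given as a unit quaternion [x, y, z, w].
In Python, from workcell import * gives the robot as it stands.
- The arm moves only by the tool step_arm, never from a script. Its argument "deltas" is a list of rows, each an object with "dr": the turn, a rotation vector about the tool's x, y, z in rad, a list of three; "offset": the shift along the tool's x, y, z in cm, a list of three; "jaw": the finger opening in cm, from 0 to 8.54. In form: [{"dr": [wx, wy, wz], "offset": [dx, dy, dz], "jaw": jaw}, ...]. A call has exactly 5 rows; each row is the pose to reach, as a shift and turn from the pose commanded when the call began, along the tool's axes at that moment; what a row does not reach only later rows make up. A row lasts 1/10 s, in which the tool goes at most 50 mm and 8.59 degrees, less where a joint would pass 70% of its speed; a pose out of reach is approached as far as the arm can. A call with a gripper value outside its range is refused whole. The fingers move at their own pace and stop on an object; the grip force is fixed at half the most. Time passes only in rows, so rows that repeat a pose let the fingers close, or fill a call up. It gives the time, the measured TCP pose, the force, the opening and the grip force at its end, in the units of the state.
- read_state(): the state, without advancing time (a new reading comes with each control period).
- capture(name): name is "side" or "top" or "wrist"; returns (picture, depth): 384x512x3 uint8, red, green, blue; 384x512 float32, mm along the optical axis (not along the pixel's ray), 0 where there is no reading.
- camera_params(name): a dict with "fx", "fy", "cx", "cy" (pixels), "rvec" (rotation vector, rad) and "tvec" (3), from world to camera coordinates, as OpenCV has them; the wrist camera has in their place "tool_from_camera" (4x4, takes a point from camera to tool coordinates, whose origin is the TCP and whose axes are the flange's). Camera axes: x right, y down, z forward; pixel columns grow to the right and rows downward; lengths in mm; the calibration is good to about 2 mm. The wrist camera is an equidistant fisheye: a pixel r from the principal point sees the ray r / f radians off the axis. A picture is of the moment at which its call begins: read the wrist's pose just before it. camera_params takes no time and is no camera call.
- hand_in(): hands the job in; it is judged then, once.
The state is a dict: "time_s": time; "joints": joint angles; "joint_velocities": joint speeds; "effort": joint torques, N m; "tcp_pos": TCP position; "eef_rot": TCP orientation; "force": force on the tool from outside, world axes, zero at the start; "wrist_torque": the same for the moment, N m; "grip_width": finger opening in mm; "grip_force": force on a finger pad.
Only numpy, scipy, OpenCV 4.12 (cv2) and the standard library are available. Lean on these libraries where they do the work, as an engineer would, in place of code of your own. Each camera call takes 0.05 s, during which the arm holds its last target. There are 200 camera calls.

TASK

Get the bird feeder ready: the swinging arm of the stand is out of line, so work the orange-handled tapered drift down through its hole and the hole beneath until the two holes are in line, take the drift out and push the black-knobbed bolt fully home through both in its place. Then hang the yellow tray by its two pins so that both sit down in the two hooks, let go of it, and only after that put every seed cake in the hanging tray. Leave the drift standing in a hole of the dark tool block, and do not disturb the nest box, mug or notebooks.

Things in the scene. Friction and masses are not known exactly. Their poses are not given: they have to be found in the camera images.
- stand: Feeder stand, fixed. Origin on the table under the middle of the line of the hooks; x back to the posts, y along the hook line. Two posts at x 130, y -175 and +175 mm, each with a green head plate (120 x 50 x 14 mm, top z 166) and on it a steel arm (x 33 to 145, 40 wide, 8 thick, top z 174) ending in a hook. The arm at y -175 is bolted already; that at y +175 swings. Space between them is free.
- swing_arm (a joint): Angle of the loose steel arm about its upright pivot at stand (125, 175) mm: 0 = holes in line; + is counter-clockwise from above and takes its hole (60 mm from the pivot) towards stand -y. Starts 0.058 to 0.085 rad out, 3.5 to 5 mm at the hole. Range -0.12 to 0.12. Stiff (0.25 N m friction, about 4 N at the hole), no spring: stays where left.
- stand_hole (a point): Centre of the mouth of the bolt hole (18 mm wide, straight through) in the fixed head plate, at the plate's top, stand (65, 175, 166) mm. Axes as the stand's. The arm lies on this surface and is 8 mm thick.
- swing_hole (a point): Centre of the 18 mm hole in the swinging arm, at the arm's top face; x along the arm towards the pivot, z up.
- hook_fixed (a point): Where the centre of a seated tray pin lies in the hook of the fixed arm, stand (0, -175, 150) mm. Axes as the stand's. The hook is an upward-open V of 8 mm rod in the x-z plane, flanks at 45 degrees, its lowest rod centre 14 mm below this point, its lip 16 mm above and 30 mm in front (-x): a pin lowered from above slides to the bottom.
- hook_arm (a point): The same point in the hook of the swinging arm, 125 mm from its pivot; stand (0, 175, 150) mm when the arm is in line. Axes turn with the arm.
- block: Dark wooden tool block, fixed, 130 (its x) x 50 x 60 mm high, origin under its centre. Two through holes 18 mm wide at x -35 and +35 mm hold the drift and the bolt, either way round.
- block_hole0 (a point): Mouth of the block's hole at x -35 mm, on its top face.
- block_hole1 (a point): Mouth of the block's hole at x +35 mm, on its top face.
- drift: Tapered steel drift, 180 g, upright in the block. Origin on its axis at the underside (shoulder) of the orange handle, z up. Handle round, 26 mm wide, 52 mm tall. Below it the steel is 16.6 mm wide for 14 mm, tapers over the next 34 mm to 7 mm, and ends in a 7 mm wide, 8 mm long tip: 56 mm in all.
- drift_tip (a point): Centre of the drift's tip, 56 mm below its origin.
- bolt: Clamping bolt, 120 g, standing in the block. Origin on its axis at the underside of the black knob; z up. Knob round, 26 mm wide, 36 mm tall, with a red dot on top; shank 16.4 mm wide, 42 mm long below the origin, foot chamfered. Fully home the knob's underside lies on the arm's top face.
- tray: Yellow tray, 0.5 kg, 110 (x) x 290 (y) mm, floor and walls 5 mm thick, walls 26 mm high. Origin at the centre of its underside. In the middle a 14 mm post carries a red 26 mm square grip, z 46 to 82 mm. At each end an upright (22 mm wide, 116 high, y 145 to 152) bears a brass pin 12 mm thick along y at z 105, y 152 to 192, with a 20 mm end disc. Hangs either way round, underside then 45 mm up.
- pin_a (a point): Middle of the tray's pin at its +y end, tray (0, 175, 105) mm.
- pin_b (a point): Middle of the tray's pin at its -y end, tray (0, -175, 105) mm.
- cake1: Pressed seed cake, a firm light-brown disc 44 mm wide and 36 mm tall, 80 g, with seeds on top; origin at the centre of its underside. Two to four cakes are present, on a white sheet on the table.
- cake2: Pressed seed cake, a firm light-brown disc 44 mm wide and 36 mm tall, 80 g, with seeds on top; origin at the centre of its underside. Two to four cakes are present, on a white sheet on the table.
- cake3: Pressed seed cake, a firm light-brown disc 44 mm wide and 36 mm tall, 80 g, with seeds on top; origin at the centre of its underside. Two to four cakes are present, on a white sheet on the table.
- cake4: Pressed seed cake, a firm light-brown disc 44 mm wide and 36 mm tall, 80 g, with seeds on top; origin at the centre of its underside. Two to four cakes are present, on a white sheet on the table.
- nest_box: Bystander: wooden nest box, about 125 x 130 x 145 mm, origin under its centre.
- mug: Bystander: blue mug, 80 mm wide, 90 mm high, origin under its centre.
- notebooks: Bystander: orange notebooks, 150 x 210 x 30 mm, origin under the centre.
Not all that is in view belongs to the job. What is shaped like the cake3 but red is not meant.

How it is judged:
By the outcome, as a careful person would: the job done as asked, in the order asked, and still so for the second after the job is handed in, with the robot touching nothing.
Of cake1, cake2, cake3, cake4 only 2 to 4 are there at a start; the rules pass over those that are not, and their reading is None.
At some moment in a run one of cake1, cake2, cake3, cake4 may be knocked a few centimetres aside while the robot is not near it.
It also fails if it takes over 210 s, if anything falls off the work surface, if the arm or the gripper's body presses on something with over 40 N, if the wrist force passes 120 N, or if a joint passes its speed limit or range.

## Working session

There is one attempt and no reset: what is moved stays moved. The work goes in short steps, Python scripts to look and compute and a tool call to move; the robot and the scene stay as the last step left them, time stands still between calls to the robot, and variables do not carry over. Pictures are saved under pics/ and viewed, at most 14 in all, crops included, and the job is handed in when it is done.

Besides the shell and the picture viewer there is one more tool, called after "Call:" as a command line: name --argument value ..., lists and objects as JSON in quotes. step_arm: Moves the arm, as the interface text tells. Its arguments: {"type":"object","properties":{"deltas":{"type":"array","items":{"type":"object","properties":{"dr":{"type":"array","items":{"type":"number"}},"offset":{"type":"array","items":{"type":"number"}},"jaw":{"type":"number"}}}}},"required":["deltas"]}

```bash
ls; mkdir -p pics; python3 - <<'E'
from workcell import *
import cv2,numpy as np
s=read_state();print({k:np.round(v,3) for k,v in s.items()})
for n in("side","top","wrist"):
    p,d=capture(n);np.savez(f"{n}0.npz",p=p,d=d);cv2.imwrite(f"pics/{n}0.png",p[:,:,::-1]);print(n,camera_params(n))
try: print(pinch_z)
except Exception as e: print(e)
E
```

```text
pics
{'time_s': np.float64(0.0), 'joints': array([-1.226,  0.277,  1.506, -0.   ,  1.361, -0.121]), 'joint_velocities': array([ 0.001,  0.001, -0.001, -0.001,  0.   ,  0.   ]), 'effort': array([-3.0000e-03, -4.1678e+01, -2.4581e+01, -0.0000e+00,  1.1000e-02,
       -0.0000e+00]), 'tcp_pos': array([ 258.091, -513.247,  230.436]), 'eef_rot': array([ 0.973,  0.231, -0.   , -0.001]), 'force': array([-0.489, -0.516, -0.313]), 'wrist_torque': array([-0.021,  0.012,  0.09 ]), 'grip_force': np.float64(0.0), 'grip_width': np.float64(85.091)}
side {'fx': 432.0647371272174, 'fy': 432.0647371272174, 'cx': 261.77273915272707, 'cy': 194.73434789834408, 'rvec': array([ 2.29676773, -0.10499491,  0.06517551]), 'tvec': array([-582.40221928,  153.48615165, 1420.2500005 ])}
top {'fx': 362.32888517474623, 'fy': 362.32888517474623, 'cx': 258.72412373245976, 'cy': 192.13912640523375, 'rvec': array([ 2.07930033, -2.13418461,  0.24129208]), 'tvec': array([  53.36935268,  616.23658939, 1240.79225226])}
wrist {'fx': 297.3186396354542, 'fy': 297.3186396354542, 'cx': 253.81546147964193, 'cy': 193.06260887340588, 'tool_from_camera': array([[ 7.35149799e-04, -9.57473408e-01, -2.88520592e-01,
         7.37728424e+01],
       [ 9.99999377e-01,  4.61670258e-04,  1.01591482e-03,
        -1.36292924e-01],
       [-8.39510050e-04, -2.88521160e-01,  9.57473151e-01,
        -1.43140095e+02],
       [ 0.00000000e+00,  0.00000000e+00,  0.00000000e+00,
         1.00000000e+00]])}
-18.700000000000003
```

View pics/side0.png

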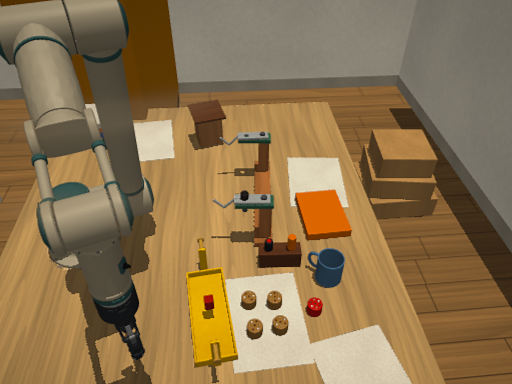

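View pics/top0.png

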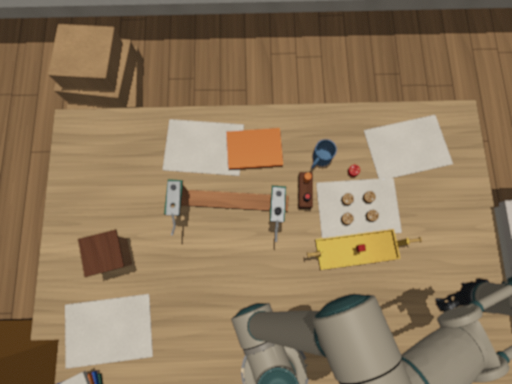

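Side view: stand head plates at (252,137) (free, swinging) and (253,200) (bolted, black knob). The block is at (280,254), with a black knob at (269,244) and an orange handle at (292,241). The tray is at (212,315), and the cakes are at (249,299), (275,299), (255,327) and (280,324). The red decoy is at (314,306).

What could be mistaken for something else:
- **Bolt:** block (269,244), not the fixed arm's knob (245,195).
- **Drift:** orange handle (292,241), not the notebooks (322,213).
- **Cakes:** the four brown discs, not the red one (314,306).

```bash
cat > h.py <<'E'
import numpy as np,cv2
from workcell import *
from scipy.spatial.transform import Rotation as R
def cam(n):
    c=camera_params(n);M=cv2.Rodrigues(np.array(c["rvec"],float))[0];return c,M,np.array(c["tvec"],float)
def ray(n,u,v):
    c,M,t=cam(n);d=M.T@np.array([(u-c["cx"])/c["fx"],(v-c["cy"])/c["fy"],1.]);return -M.T@t,d
def plane(n,u,v,z):
    o,d=ray(n,u,v);return o+d*(z-o[2])/d[2]
def proj(n,P):
    c,M,t=cam(n);q=np.atleast_2d(P)@M.T+t;return q[:,:2]/q[:,2:]*c["fx"]+[c["cx"],c["cy"]]
def cloud(n,d):
    c,M,t=cam(n);v,u=np.mgrid[:d.shape[0],:d.shape[1]]
    q=np.stack([(u-c["cx"])/c["fx"]*d,(v-c["cy"])/c["fy"]*d,d],-1);return (q-t)@M
def wpose():
    s=read_state();T=np.eye(4);T[:3,:3]=R.from_quat(s["eef_rot"]).as_matrix();T[:3,3]=s["tcp_pos"];return T
def wray(T,u,v):
    c=camera_params("wrist");x=(u-c["cx"])/c["fx"];y=(v-c["cy"])/c["fy"];r=np.hypot(x,y)+1e-12
    W=T@c["tool_from_camera"];return W[:3,3],W[:3,:3]@np.array([np.sin(r)*x/r,np.sin(r)*y/r,np.cos(r)])
def wplane(T,u,v,z):
    o,d=wray(T,u,v);return o+d*(z-o[2])/d[2]
def wproj(T,P):
    c=camera_params("wrist");W=np.linalg.inv(T@c["tool_from_camera"]);q=np.atleast_2d(P)@W[:3,:3].T+W[:3,3]
    a=np.arctan2(np.hypot(q[:,0],q[:,1]),q[:,2]);k=q[:,:2]/np.hypot(q[:,0],q[:,1])[:,None]
    return k*a[:,None]*c["fx"]+[c["cx"],c["cy"]]
def shot(n):
    T=wpose();p,d=capture(n);return T,p,d
def blobs(m,amin=8):
    n,_,st,ce=cv2.connectedComponentsWithStats(m.astype(np.uint8));return [(*np.round(ce[i],1),int(st[i,4])) for i in range(1,n) if st[i,4]>=amin]
def hsv(p): return cv2.cvtColor(p,cv2.COLOR_RGB2HSV)
E
python3 - <<'E'
from h import *
for n in("side","top"):
    z=np.load(n+"0.npz");p,d=z["p"],z["d"];h=hsv(p).astype(int);X=cloud(n,d);H,S,V=h[...,0],h[...,1],h[...,2]
    def rep(name,m,a=8):
        l,_=cv2.connectedComponentsWithStats(m.astype(np.uint8))[1:3]
        for i in range(1,l.max()+1):
            k=l==i
            if k.sum()>=a:
                v,u=np.nonzero(k);q=X[k];print(n,name,k.sum(),np.round([u.mean(),v.mean()],1),"med",np.round(np.median(q,0)),"top z",np.round(np.percentile(q[:,2],95)))
    rep("red",((H<5)|(H>174))&(S>180)&(V>90),3)
    rep("orange",(H>=5)&(H<13)&(S>200)&(V>150))
    rep("yellow",(H>=22)&(H<32)&(S>180)&(V>100),20)
    rep("blue",(H>100)&(H<115)&(S>120)&(V>60),40)
    rep("teal",(H>65)&(H<95)&(S>20)&(V>60)&(X[...,2]>120)&(X[...,2]<200)&(X[...,0]>400),10)
c=cv2.resize(cv2.imread("pics/side0.png")[120:280,200:340],None,fx=4,fy=4,interpolation=cv2.INTER_CUBIC)[:600]
cv2.imwrite("pics/c1.png",c)
E
```

```text
side red 15 [268.7 240.3] med [ 592. -134.   97.] top z 100.0
side red 60 [208.3 299.3] med [ 408. -320.   81.] top z 85.0
side red 163 [314.8 305.9] med [ 701. -333.   35.] top z 38.0
side yellow 3567 [209.6 314.5] med [ 404. -324.    5.] top z 50.0
side blue 626 [328.6 267.4] med [ 764. -236.   54.] top z 89.0
side teal 17 [268.1 137.6] med [637. 305. 165.] top z 168.0
side teal 12 [261.5 139.5] med [611. 302. 164.] top z 165.0
side teal 15 [250. 140.] med [569. 303. 163.] top z 168.0
side teal 85 [257.5 203.5] med [570. -44. 165.] top z 168.0
top red 8 [350.9 173.6] med [ 687. -310.   33.] top z 34.0
top red 29 [360.8 247.7] med [ 408. -312.   81.] top z 84.0
top blue 47 [ 95.3 377.4] med [ 10. 595.  37.] top z 47.0
top teal 27 [180.4 187.4] med [620. 301. 164.] top z 167.0
top teal 10 [165.5 207.5] med [551. 347. 165.] top z 175.0
```

View pics/c1.png

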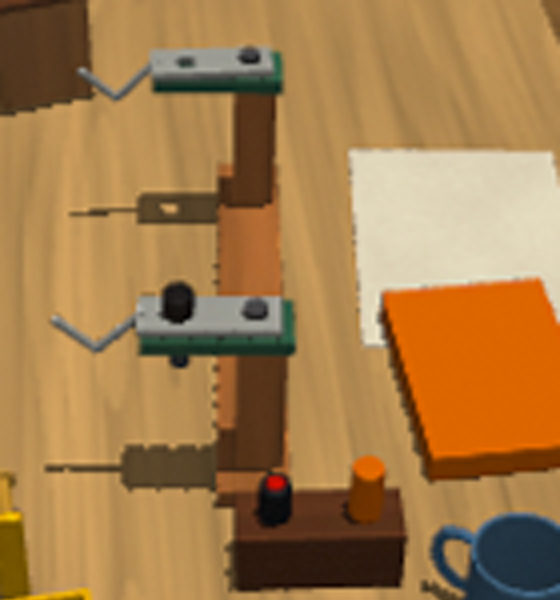

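Call:
step_arm --deltas '[{"dr": [0,0,0.12],"offset": [0,0,-2],"jaw": 8.5},{"dr": [0,0,0.24],"offset": [0,0,-4],"jaw": 8.5},{"dr": [0,0,0.36],"offset": [0,0,-6],"jaw": 8.5},{"dr": [0,0,0.466],"offset": [0,0,-7],"jaw": 8.5},{"dr": [0,0,0.466],"offset": [0,0,-7],"jaw": 8.5}]'

```text
time_s: 0.65
tcp_pos: [258.5, -514.4, 302.8]
eef_rot: [1.0, 0.0, 0.001, 0.001]
force: [-0.0, 0.4, 0.1]
grip_width: 84.8
grip_force: 0.0
```

Call:
step_arm --deltas '[{"dr": [0,0,0],"offset": [3,-3.5,0],"jaw": 8.5},{"dr": [0,0,0],"offset": [6,-7,0],"jaw": 8.5},{"dr": [0,0,0],"offset": [9,-10.5,0],"jaw": 8.5},{"dr": [0,0,0],"offset": [12,-14,0],"jaw": 8.5},{"dr": [0,0,0],"offset": [15,-17.5,0],"jaw": 8.5}]'

```text
time_s: 1.15
tcp_pos: [408.8, -336.9, 300.2]
eef_rot: [1.0, 0.001, -0.001, -0.001]
force: [0.3, 0.1, 0.4]
grip_width: 85.2
grip_force: 0.0
```

Call:
step_arm --deltas '[{"dr": [0,0,0],"offset": [3,-4,0],"jaw": 8.5},{"dr": [0,0,0],"offset": [6,-8,0],"jaw": 8.5},{"dr": [0,0,0],"offset": [9,-12,0],"jaw": 8.5},{"dr": [0,0,0],"offset": [12,-16,0],"jaw": 8.5},{"dr": [0,0,0],"offset": [15,-20,0],"jaw": 8.5}]'

```text
time_s: 1.65
tcp_pos: [558.8, -136.8, 300.1]
eef_rot: [1.0, 0.001, -0.001, -0.0]
force: [0.7, -1.5, 0.8]
grip_width: 85.1
grip_force: 0.0
```

Call:
step_arm --deltas '[{"dr": [0,0,0],"offset": [1,-1.5,0],"jaw": 8.5},{"dr": [0,0,0],"offset": [2,-3,0],"jaw": 8.5},{"dr": [0,0,0],"offset": [3,-3,0],"jaw": 8.5},{"dr": [0,0,0],"offset": [3,-3,0],"jaw": 8.5},{"dr": [0,0,0],"offset": [3,-3,0],"jaw": 8.5}]'

```text
time_s: 2.15
tcp_pos: [588.0, -110.1, 300.9]
eef_rot: [1.0, -0.001, -0.001, 0.0]
force: [0.1, 0.6, 0.6]
grip_width: 85.1
grip_force: 0.0
```

```bash
cat > w.py <<'E'
import sys
from h import *
n=sys.argv[1];T,p,d=shot("wrist");np.savez(n+".npz",T=T,p=p,d=d)
cv2.imwrite(f"pics/{n}.png",cv2.resize(p[:,:,::-1],(800,600),interpolation=cv2.INTER_CUBIC))
s=read_state();print(np.round(T,3),np.round(s["joints"],2),s["time_s"],np.round(s["force"],1))
E
python3 w.py w1
```

```text
[[ 1.00000e+00 -1.00000e-03 -1.00000e-03  5.87962e+02]
 [-1.00000e-03 -1.00000e+00 -1.00000e-03 -1.10119e+02]
 [-1.00000e-03  1.00000e-03 -1.00000e+00  3.00906e+02]
 [ 0.00000e+00  0.00000e+00  0.00000e+00  1.00000e+00]] [-0.3   0.28  1.32 -0.    1.53  1.27] 2.2 [ 0.3 -0.4  0.7]
```

View pics/w1.png

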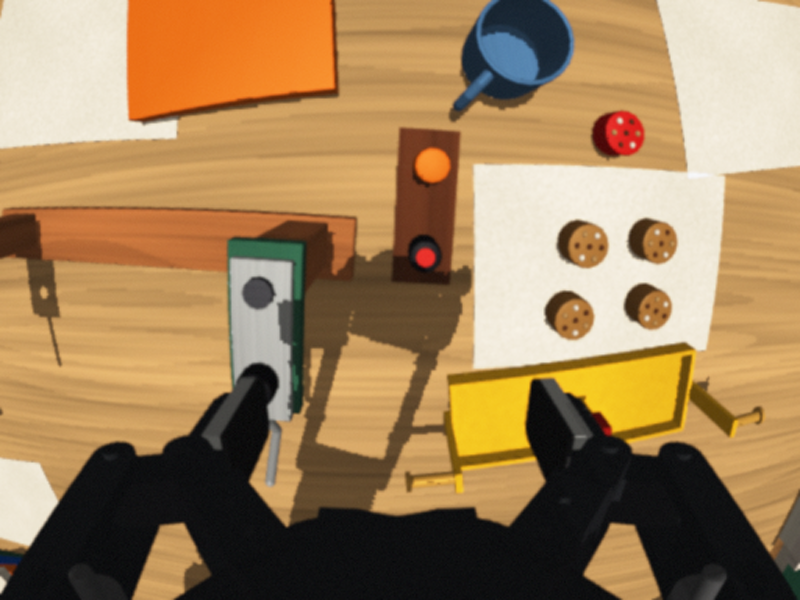

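The wrist view (800x600) shows the drift's orange top at (432,165), the bolt's red dot at (425,257) and the fixed arm with its pivot at (258,292). Four brown cakes are at (587,244), (658,241), (574,317) and (650,307), with the red decoy at (624,132).

```bash
python3 - <<'E'
from h import *
z=np.load("w1.npz");T,p=z["T"],z["p"];H,S,V=[hsv(p)[...,i].astype(int) for i in range(3)]
v,u=np.mgrid[:384,:512]
for u_,v_,a in blobs((H>=5)&(H<16)&(S>200)&(V>150)&(v>85)&(v<120)&(u>255)&(u<300),40): print("drift",u_,v_,a,wplane(T,u_,v_,112).round(1))
for u_,v_,a in blobs(((H<5)|(H>174))&(S>170)&(V>120),15): print("red",u_,v_,a,"z96",wplane(T,u_,v_,96).round(1),"z36",wplane(T,u_,v_,36).round(1))
# dark block corners
c=[(400,128),(460,132),(447,283),(392,279)]
for a in c: print("blk",wplane(T,a[0]/1.5625,a[1]/1.5625,60).round(1))
print("fixed pivot",wplane(T,258/1.5625,292/1.5625,178).round(1))
# arm corners top z174: back-left, back-right
for a in [(229,258),(292,261)]: print("arm",wplane(T,a[0]/1.5625,a[1]/1.5625,174).round(1))
for a in [(587,244),(658,241),(574,317),(650,307)]: print("cake",wplane(T,a[0]/1.5625,a[1]/1.5625,36).round(1))
g=[p[r*384//600*0+int(r/1.5625),int(cc/1.5625)] for cc,r in [(432,165),(587,230),(480,400)]];print(g,[hsv(np.uint8([[q]]))[0,0] for q in g])
E
```

```text
drift 276.6 105.1 411 [ 662.8 -135.4  112. ]
red 398.8 84.8 475 z96 [ 697.2 -290.7   96. ] z36 [ 703.3 -321.9   36. ]
red 272.0 164.4 126 z96 [ 592.4 -132.    96. ] z36 [ 580.4 -135.8   36. ]
red 388.1 275.2 16 z96 [ 428.7 -310.3   96. ] z36 [ 388.5 -344.8   36. ]
blk [ 692.7 -113.2   60. ]
blk [ 690.3 -162.1   60. ]
blk [ 562.5 -153.5   60. ]
blk [ 566.  -106.4   60. ]
fixed pivot [587.7 -25.3 178. ]
arm [608.5  -6.6 174. ]
arm [605.9 -47.2 174. ]
cake [ 595.1 -289.5   36. ]
cake [ 601.2 -369.7   36. ]
cake [ 522.8 -283.5   36. ]
cake [ 532.6 -370.3   36. ]
[array([248, 145,  48], dtype=uint8), array([184, 130,  69], dtype=uint8), array([244, 199,  33], dtype=uint8)] [array([ 15, 206, 248], dtype=uint8), array([ 16, 159, 184], dtype=uint8), array([ 24, 221, 244], dtype=uint8)]
```

Call:
step_arm --deltas '[{"dr": [0,0,0],"offset": [0,-4.5,0],"jaw": 8.5},{"dr": [0,0,0],"offset": [-1,-9,0],"jaw": 8.5},{"dr": [0,0,0],"offset": [-2,-13.5,0],"jaw": 8.5},{"dr": [0,0,0],"offset": [-3,-18,0],"jaw": 8.5},{"dr": [0,0,0],"offset": [-4,-22,0],"jaw": 8.5}]'

```text
time_s: 2.7
tcp_pos: [547.5, 111.8, 301.6]
eef_rot: [1.0, -0.001, 0.0, -0.0]
force: [0.6, 0.3, 0.3]
grip_width: 85.1
grip_force: 0.0
```

Call:
step_arm --deltas '[{"dr": [0,0,0],"offset": [0,-4.5,0],"jaw": 8.5},{"dr": [0,0,0],"offset": [0,-9,1],"jaw": 8.5},{"dr": [0,0,0],"offset": [0,-13.5,2],"jaw": 8.5},{"dr": [0,0,0],"offset": [0,-18,3],"jaw": 8.5},{"dr": [0,0,0],"offset": [0,-21,4],"jaw": 8.5}]'

```text
time_s: 3.2
tcp_pos: [548.3, 322.8, 261.1]
eef_rot: [1.0, 0.0, 0.0, -0.0]
force: [0.7, -0.4, -0.2]
grip_width: 84.9
grip_force: 0.0
```

Call:
step_arm --deltas '[{"dr": [0,0,0],"offset": [0,0,1],"jaw": 8.5},{"dr": [0,0,0],"offset": [0,0,2],"jaw": 8.5},{"dr": [0,0,0],"offset": [0,0,3],"jaw": 8.5},{"dr": [0,0,0],"offset": [0,0,3],"jaw": 8.5},{"dr": [0,0,0],"offset": [0,0,3],"jaw": 8.5}]'

```text
time_s: 3.7
tcp_pos: [548.7, 319.8, 231.4]
eef_rot: [1.0, -0.001, 0.0, 0.0]
force: [0.1, -0.2, 1.0]
grip_width: 84.8
grip_force: 0.0
```

```bash
python3 w.py w2
```

```text
[[ 1.00000e+00 -2.00000e-03  0.00000e+00  5.48712e+02]
 [-2.00000e-03 -1.00000e+00 -0.00000e+00  3.19834e+02]
 [ 0.00000e+00  0.00000e+00 -1.00000e+00  2.31426e+02]
 [ 0.00000e+00  0.00000e+00  0.00000e+00  1.00000e+00]] [ 0.42  0.37  1.37 -0.    1.41  1.99] 3.75 [ 0.8 -1.   0.7]
```

View pics/w2.png

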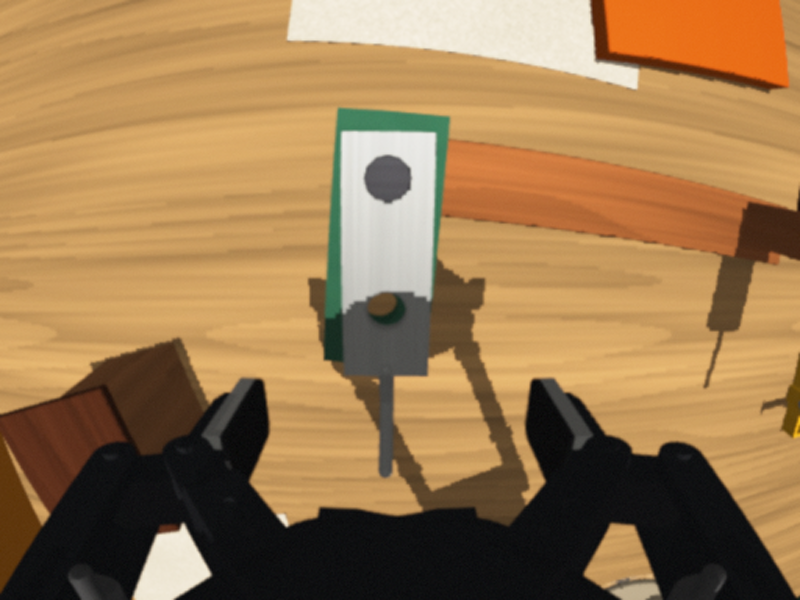

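Wrist view: the loose arm has its pivot cap at (388,178) and its hole at (386,308). Through the hole, the plate's hole shows to the left (brown, ~380,303). The green plate's corners are at (338,108), (449,117) and (325,360).

```bash
python3 - <<'E'
from h import *
z=np.load("w2.npz");T,p,d=z["T"],z["p"],z["d"]
def P(u,v,h): return wplane(T,u/1.5625,v/1.5625,h)
bl,br,fl=P(338,108,166),P(449,117,166),P(325,360,166)
print("plate",bl.round(1),br.round(1),fl.round(1),np.linalg.norm(bl-br),np.linalg.norm(bl-fl))
hole=P(386,308,174);pv=[P(388,178,h) for h in(174,180)]
print("hole",hole.round(1),"pivot",np.round(pv,1))
abl,abr,afl,afr=P(341,131,174),P(436,132,174),P(343,374,174),P(427,376,174)
print("arm",*[q.round(1) for q in(abl,abr,afl,afr)])
print("hooktip",P(386,472,174).round(1))
print("depth at pivot,arm", [d[int(b/1.5625),int(a/1.5625)] for a,b in[(388,178),(388,230)]])
w1=np.load("w1.npz")
for (a,b) in [(258,292)]: 
  for h in (174,180): print("fixed pivot",wplane(w1["T"],a/1.5625,b/1.5625,h).round(1))
c=p[int(270/1.5625):int(400/1.5625),int(310/1.5625):int(470/1.5625)]
cv2.imwrite("pics/c2.png",cv2.resize(c[:,:,::-1],None,fx=6,fy=6,interpolation=cv2.INTER_CUBIC))
E
```

```text
plate [649.  345.6 166. ] [644.7 296.6 166. ] [529.6 355.2 166. ] 49.196380701685555 119.78822647511026
hole [559.1 324.6 174. ] pivot [[617.2 323.4 174. ]
 [617.3 323.3 180. ]]
arm [637.9 343.4 174. ] [637.2 303.  174. ] [525.9 345.6 174. ] [524.9 305.3 174. ]
hooktip [467.1 325.6 174. ]
depth at pivot,arm [np.float32(186.26994), np.float32(198.96884)]
fixed pivot [586.6 -24.1 174. ]
fixed pivot [588.3 -26.  180. ]
```

View pics/c2.png

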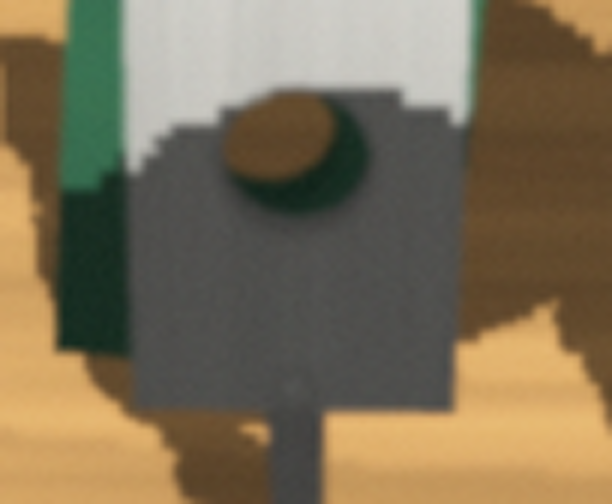

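Plate 49 x 120 mm and pivot spacing 350 mm both match the given sizes. Stand yaw is about -0.083, and the loose arm is out by about +0.063 rad. Next, the drift.

Call:
step_arm --deltas '[{"dr": [0,0,0],"offset": [1.2,4.6,-1],"jaw": 8.5},{"dr": [0,0,0],"offset": [2.4,9.2,-2],"jaw": 8.5},{"dr": [0,0,0],"offset": [3.6,13.8,-2],"jaw": 8.5},{"dr": [0,0,0],"offset": [4.8,18.4,-2],"jaw": 8.5},{"dr": [0,0,0],"offset": [6,23,-2],"jaw": 8.5}]'

```text
time_s: 4.25
tcp_pos: [609.0, 88.9, 252.6]
eef_rot: [1.0, -0.0, 0.001, 0.0]
force: [0.5, -0.1, -0.0]
grip_width: 85.3
grip_force: 0.0
```

Call:
step_arm --deltas '[{"dr": [0,0,0],"offset": [1.2,4.6,0],"jaw": 8.5},{"dr": [0,0,0],"offset": [2.4,9.2,0],"jaw": 8.5},{"dr": [0,0,0],"offset": [3.6,13.8,0],"jaw": 8.5},{"dr": [0,0,0],"offset": [4.8,18.4,0],"jaw": 8.5},{"dr": [0,0,0],"offset": [5.4,22.5,0],"jaw": 8.5}]'

```text
time_s: 4.75
tcp_pos: [663.2, -137.0, 252.2]
eef_rot: [1.0, -0.001, 0.001, 0.001]
force: [0.1, 0.2, -0.8]
grip_width: 85.0
grip_force: 0.0
```

Call:
step_arm --deltas '[{"dr": [0,0,0],"offset": [0,0,2],"jaw": 8.5},{"dr": [0,0,0],"offset": [0,0,4],"jaw": 8.5},{"dr": [0,0,0],"offset": [0,0,7],"jaw": 8.5},{"dr": [0,0,0],"offset": [0,0,9],"jaw": 8.5},{"dr": [0,0,0],"offset": [0,0,9],"jaw": 8.5}]'

```text
time_s: 5.25
tcp_pos: [660.4, -133.9, 158.7]
eef_rot: [1.0, -0.0, -0.003, -0.001]
force: [-0.7, 0.1, 0.4]
grip_width: 84.7
grip_force: 0.0
```

```bash
python3 w.py w3; python3 - <<'E'
from h import *
z=np.load("w3.npz");T,p=z["T"],z["p"];H,S,V=[hsv(p)[...,i].astype(int) for i in range(3)]
print("pred",wproj(T,[662.8,-135.4,112]),wproj(T,[592.4,-132,96]))
for b in blobs((H>=5)&(H<18)&(S>190)&(V>190),60): print("or",b,wplane(T,*b[:2],112).round(1))
for b in blobs(((H<5)|(H>174))&(S>170)&(V>120),15): print("red",b,wplane(T,*b[:2],96).round(1))
E
```

```text
[[ 1.00000e+00 -1.00000e-03 -5.00000e-03  6.60369e+02]
 [-1.00000e-03 -1.00000e+00  2.00000e-03 -1.33929e+02]
 [-5.00000e-03 -2.00000e-03 -1.00000e+00  1.58655e+02]
 [ 0.00000e+00  0.00000e+00  0.00000e+00  1.00000e+00]] [-0.3   0.47  1.38 -0.    1.29  1.27] 5.3 [ 1.  -0.4  0.3]
pred [[256.14588436 212.5925703 ]] [[251.66276209 284.80897656]]
or (np.float64(85.1), np.float64(61.4), 19037) [772.7 -16.3 112. ]
red (np.float64(436.9), np.float64(145.6), 878) [ 711.2 -279.1   96. ]
red (np.float64(395.3), np.float64(377.8), 51) [ 437.8 -305.1   96. ]
```

View pics/w3.png

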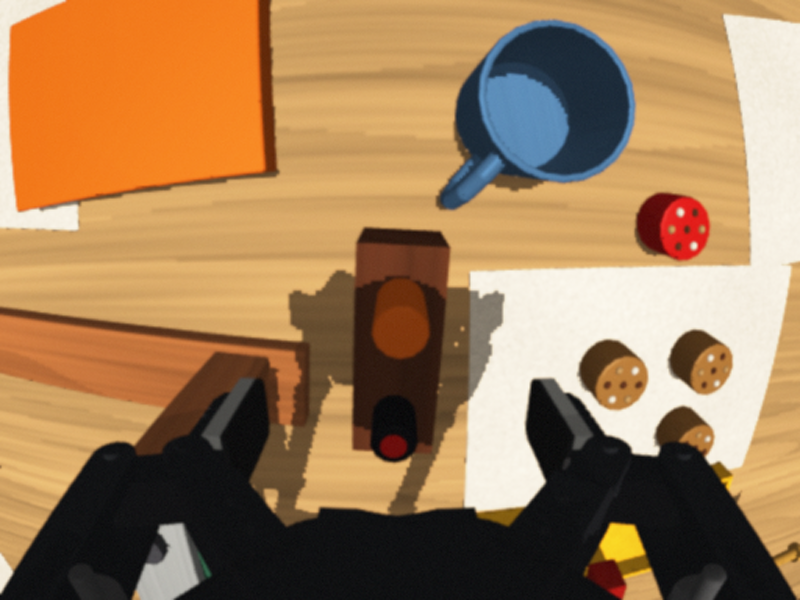

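The close view confirms the drift top at (400,330), with the bolt behind it at (393,446). Pose readings carry ~1.5 mm of noise, so I'll use the commanded poses instead.

```bash
cat >> h.py <<'E'
def CT(x,y,z,th=0):
    T=np.eye(4);T[:3,:3]=(R.from_euler("z",th)*R.from_euler("x",np.pi)).as_matrix();T[:3,3]=[x,y,z];return T
def P8(T,u,v,z): return wplane(T,u/1.5625,v/1.5625,z).round(1)
E
python3 - <<'E'
from h import *
T1=CT(588.3,-108.8,301.3);T2=CT(548.3,321.2,231.3);T3=CT(662.3,-133.8,161.3)
print("drift",wplane(T1,276.6,105.1,112),P8(T3,400,330,112))
print("bolt",wplane(T1,272,164.4,96),P8(T3,393,446,96))
for n,a in dict(bl=(338,108,166),br=(449,117,166),fl=(325,360,166),hole=(386.4,308.2,174),piv=(388,178,180),abl=(341,131,174),abr=(436,132,174),afl=(343,374,174),afr=(427,376,174)).items(): print(n,P8(T2,*a))
print("fixpiv",P8(T1,258,292,180))
E
```

```text
drift [ 663.3686094 -133.9540048  112.       ] [ 665.  -135.3  112. ]
bolt [ 592.89030031 -130.58299795   96.        ] [ 592.5 -131.9   96. ]
bl [648.5 347.2 166. ]
br [644.4 298.2 166. ]
fl [529.2 356.6 166. ]
hole [558.6 325.9 174. ]
piv [616.9 324.8 180. ]
abl [637.4 344.9 174. ]
abr [636.8 304.6 174. ]
afl [525.5 346.9 174. ]
afr [524.5 306.7 174. ]
fixpiv [588.5 -24.4 180. ]
```

Call:
step_arm --deltas '[{"dr": [0,0,0],"offset": [0.17,0.09,2],"jaw": 8.5},{"dr": [0,0,0],"offset": [0.17,0.09,4.5],"jaw": 8},{"dr": [0,0,0],"offset": [0.17,0.09,7],"jaw": 7},{"dr": [0,0,0],"offset": [0.17,0.09,9.1],"jaw": 6},{"dr": [0,0,0],"offset": [0.17,0.09,9.1],"jaw": 5}]'

```text
time_s: 5.8
tcp_pos: [663.2, -134.7, 69.3]
eef_rot: [1.0, -0.0, -0.001, -0.0]
force: [-0.9, 0.3, -0.1]
grip_width: 49.9
grip_force: 0.0
```

Call:
step_arm --deltas '[{"dr": [0,0,0],"offset": [0,0,0],"jaw": 3},{"dr": [0,0,0],"offset": [0,0,0],"jaw": 1.5},{"dr": [0,0,0],"offset": [0,0,0],"jaw": 1.5},{"dr": [0,0,0],"offset": [0,0,0],"jaw": 1.5},{"dr": [0,0,0],"offset": [0,0,0],"jaw": 1.5}]'

```text
time_s: 6.3
tcp_pos: [665.8, -135.4, 73.0]
eef_rot: [1.0, -0.0, 0.002, 0.001]
force: [0.6, -0.4, 7.4]
grip_width: 25.0
grip_force: 58.8
```

Call:
step_arm --deltas '[{"dr": [0,0,0],"offset": [0,0,0],"jaw": 1.5},{"dr": [0,0,0],"offset": [0,0,0],"jaw": 1.5},{"dr": [0,0,0],"offset": [0,0,0],"jaw": 1.5},{"dr": [0,0,0],"offset": [0,0,0],"jaw": 1.5},{"dr": [0,0,0],"offset": [0,0,0],"jaw": 1.5}]'

```text
time_s: 6.8
tcp_pos: [665.8, -135.4, 73.0]
eef_rot: [1.0, -0.0, 0.002, 0.001]
force: [-0.7, 0.0, 5.2]
grip_width: 24.7
grip_force: 58.8
```

Call:
step_arm --deltas '[{"dr": [0,0,0],"offset": [0,0,-1],"jaw": 1.5},{"dr": [0,0,0],"offset": [0,0,-2.5],"jaw": 1.5},{"dr": [0,0,0],"offset": [0,0,-5],"jaw": 1.5},{"dr": [0,0,0],"offset": [0,0,-8],"jaw": 1.5},{"dr": [0,0,0],"offset": [0,0,-12],"jaw": 1.5}]'

```text
time_s: 7.3
tcp_pos: [662.2, -134.1, 189.8]
eef_rot: [1.0, -0.0, -0.003, -0.001]
force: [1.1, 0.0, -1.0]
grip_width: 25.3
grip_force: 59.1
```

Call:
step_arm --deltas '[{"dr": [0,0,0],"offset": [0,0,-3],"jaw": 1.5},{"dr": [0,0,0],"offset": [0,0,-6],"jaw": 1.5},{"dr": [0,0,0],"offset": [0,0,-8],"jaw": 1.5},{"dr": [0,0,0],"offset": [0,0,-8],"jaw": 1.5},{"dr": [0,0,0],"offset": [0,0,-8],"jaw": 1.5}]'

```text
time_s: 7.8
tcp_pos: [663.5, -134.5, 270.0]
eef_rot: [1.0, -0.0, -0.0, -0.0]
force: [-0.1, 0.4, -2.2]
grip_width: 24.4
grip_force: 59.1
```

```bash
python3 w.py w4;python3 - <<'E'
from h import *
for i in range(3):
  capture("wrist");s=read_state();print(s["tcp_pos"],s["force"],s["grip_width"])
E
```

```text
[[ 1.00000e+00 -0.00000e+00 -1.00000e-03  6.63455e+02]
 [-0.00000e+00 -1.00000e+00  0.00000e+00 -1.34518e+02]
 [-1.00000e-03 -0.00000e+00 -1.00000e+00  2.70016e+02]
 [ 0.00000e+00  0.00000e+00  0.00000e+00  1.00000e+00]] [-0.3   0.42  1.2  -0.    1.53  1.27] 7.85 [-0.4  0.6 -1.7]
[ 662.93939751 -134.38875625  268.2595161 ] [-0.27261829  0.0998079  -2.52092989] 24.596225669438734
[ 663.01579495 -134.39903233  268.13366222] [-0.15681463 -0.21323178 -1.65683063] 24.72412401188229
[ 663.17911343 -134.46341624  268.25534679] [ 0.04038409  0.41217093 -1.25632239] 25.224280833139506
```

View pics/w4.png

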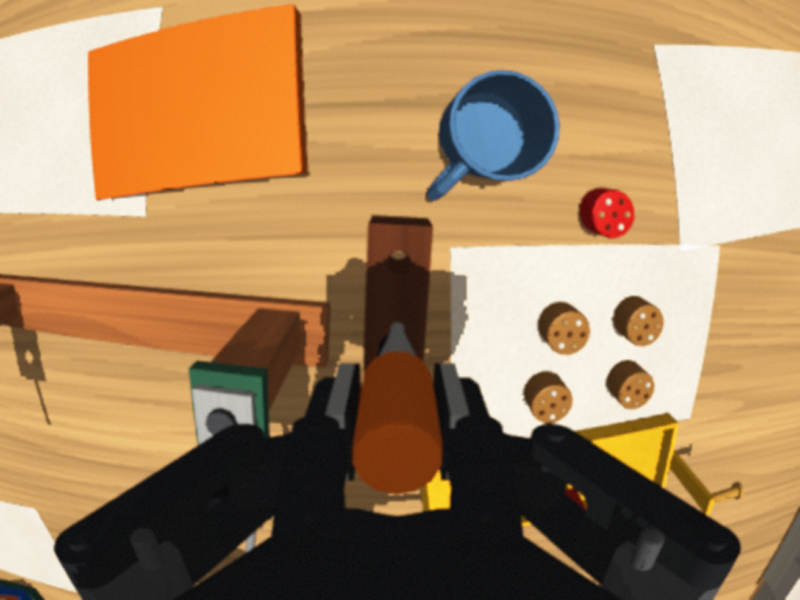

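The drift is held with its handle top at (400,455) and its tip at about (397,326). The emptied block hole is at (398,255).

```bash
python3 - <<'E'
from h import *
I=np.eye(4)
for u,v,z in[(399.5,450,-41),(397.5,328,67)]: print(wplane(I,u/1.5625,v/1.5625,z).round(1))
print("hole1",P8(CT(663.1,-134.4,268.3),398,255,60))
E
```

```text
[  2.    0.7 -41. ]
[-2.8  0.4 67. ]
hole1 [ 668.5 -135.6   60. ]
```

```bash
python3 - <<'E'
from h import *
p=np.load("w4.npz")["p"];c=p[195:325,205:305]
c=cv2.convertScaleAbs(cv2.resize(c[:,:,::-1],None,fx=4.6,fy=4.6,interpolation=cv2.INTER_CUBIC),alpha=2)
I=np.eye(4)
def px(x,y,z): return (wproj(I,[x,y,z])[0]-[205,195]+.5)*4.6
for z,r,col in[(-41,13,(255,0,0)),(11,13,(0,255,0)),(67,3.5,(0,0,255)),(59,3.5,(255,0,255))]:
    a=np.linspace(0,6.28,40);pts=np.int32([px(r*np.cos(t),r*np.sin(t),z) for t in a]);cv2.polylines(c,[pts],True,col,1)
cv2.imwrite("pics/c3.png",c)
E
```

```text
(no output)
```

View pics/c3.png

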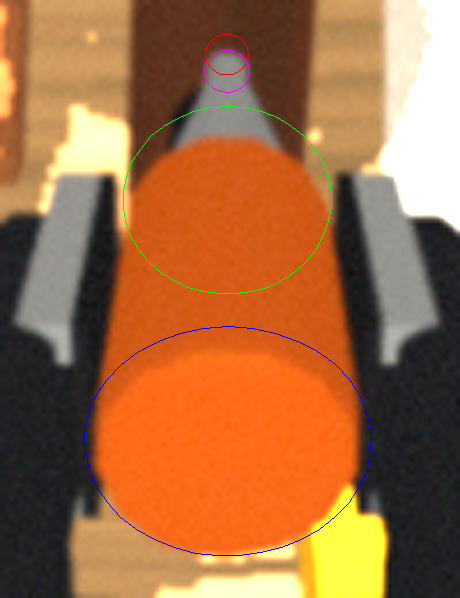

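```bash
python3 - <<'E'
from h import *
from scipy.optimize import least_squares
I=np.eye(4)
px=lambda q:(wproj(I,q)-[205,195]+.5)*4.6
a=np.linspace(0,2*np.pi,73)
def ext(x,y,z,r):
    q=px(np.c_[x+r*np.cos(a),y+r*np.sin(a),np.full(73,z)]);return np.r_[q[:,0].min(),q[:,0].max(),q[:,1].min(),q[:,1].max()]
f=least_squares(lambda p:ext(*p,13)-[95,360,348,555],[0,0,-40]);print("top",f.x.round(1),f.fun.round(1))
x,y,z=f.x
# tip: silhouette top at row ~50, col 227, dist 108 from handle top
def tip(p):
    t=np.array([x+108*np.sin(p[0]),y+108*np.sin(p[1]),z+108*np.cos(p[0])]);e=ext(*t,3.5);return [e[2]-50,(e[0]+e[1])/2-227]
g=least_squares(tip,[0,0]);print("tilt",g.x,"tip",x+108*np.sin(g.x[0]),y+108*np.sin(g.x[1]),z+108*np.cos(g.x[0]))
E
```

```text
top [ -7.4  -0.  -32.3] [ 0.9 -0.9 -1.   1.2]
tilt [0.01595774 0.00032814] tip -5.678186207008249 0.004396474831947064 75.686267304029
```

```bash
python3 - <<'E'
from h import *
for n in("side","top"):
    T,p,d=shot(n);print(T[:3,3]);X=cloud(n,d);H,S,V=[hsv(p)[...,i].astype(int) for i in range(3)]
    m=(H>=4)&(H<18)&(S>190)&(V>80)&(X[...,2]>180)&(X[...,2]<330)&(abs(X[...,0]-660)<40)&(abs(X[...,1]+135)<40)
    v,u=np.nonzero(m);print(n,m.sum())
    if m.sum():
        print(u.min(),u.max(),v.min(),v.max(),np.percentile(X[m],[2,50,98],0).round(1))
        print("pred shoulder/top", proj(n,[[657.5,-134.4,248],[657.5,-134.4,300],[662,-134.4,255],[662,-134.4,307]]).round(1))
    c=p[v.min()-30:v.max()+30,u.min()-30:u.max()+30] if m.sum() else p[:5,:5]
    cv2.imwrite(f"pics/d_{n}.png",cv2.resize(c[:,:,::-1],None,fx=7,fy=7,interpolation=cv2.INTER_CUBIC)[:600]); 
E
```

```text
[ 663.17911343 -134.46341624  268.25534679]
side 38
290 296 186 203 [[ 645.8 -148.   254.8]
 [ 649.2 -143.6  277.3]
 [ 661.  -135.7  307.2]]
pred shoulder/top [[293.3 202.4]
 [294.5 188.3]
 [295.1 200.4]
 [296.3 186.3]]
[ 663.3503405  -134.56713482  268.51047313]
top 7
313 317 162 165 [[ 647.2 -137.1  283. ]
 [ 649.2 -131.   295.5]
 [ 651.4 -128.9  307.3]]
pred shoulder/top [[312.9 165.9]
 [315.5 160.9]
 [313.2 163.9]
 [315.8 158.8]]
```

View pics/d_side.png

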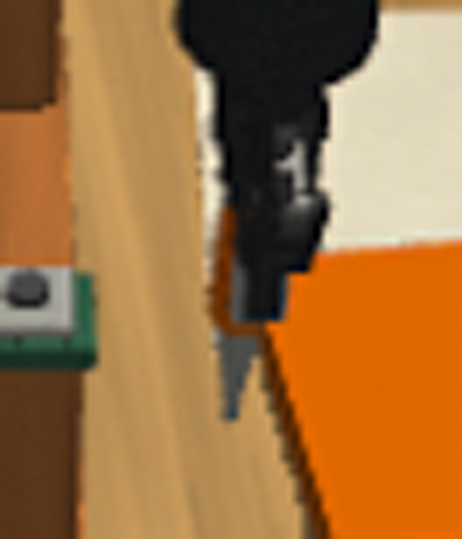

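The drift sits about 6 mm to -x in the gripper, with its tip 76 mm below the TCP. I'll carry it over the loose arm's hole and servo it there.

Call:
step_arm --deltas '[{"dr": [0,0,0],"offset": [0,0,-3],"jaw": 1.5},{"dr": [0,0,0],"offset": [-1,-4,-3],"jaw": 1.5},{"dr": [0,0,0],"offset": [-2,-8,-3],"jaw": 1.5},{"dr": [0,0,0],"offset": [-3,-12,-3],"jaw": 1.5},{"dr": [0,0,0],"offset": [-4,-16,-3],"jaw": 1.5}]'

```text
time_s: 8.6
tcp_pos: [623.4, 26.6, 299.7]
eef_rot: [1.0, -0.0, -0.0, -0.0]
force: [0.4, 0.4, -0.9]
grip_width: 24.7
grip_force: 59.5
```

Call:
step_arm --deltas '[{"dr": [0,0,0],"offset": [-1,-4,0],"jaw": 1.5},{"dr": [0,0,0],"offset": [-2,-8,0],"jaw": 1.5},{"dr": [0,0,0],"offset": [-3,-12,0],"jaw": 1.5},{"dr": [0,0,0],"offset": [-4,-16,0],"jaw": 1.5},{"dr": [0,0,0],"offset": [-5,-20,0],"jaw": 1.5}]'

```text
time_s: 9.1
tcp_pos: [573.3, 226.8, 299.8]
eef_rot: [1.0, -0.0, -0.0, 0.0]
force: [0.5, 0.5, -2.5]
grip_width: 25.2
grip_force: 59.5
```

Call:
step_arm --deltas '[{"dr": [0,0,0],"offset": [-0.5,-4,0],"jaw": 1.5},{"dr": [0,0,0],"offset": [-1,-8,0],"jaw": 1.5},{"dr": [0,0,0],"offset": [-1,-10.1,1],"jaw": 1.5},{"dr": [0,0,0],"offset": [-1,-10.1,2],"jaw": 1.5},{"dr": [0,0,0],"offset": [-1,-10.1,3],"jaw": 1.5}]'

```text
time_s: 9.6
tcp_pos: [563.8, 326.2, 268.9]
eef_rot: [1.0, 0.0, -0.001, 0.001]
force: [0.3, -0.3, -2.0]
grip_width: 24.8
grip_force: 59.6
```

```bash
python3 w.py w5;python3 - <<'E'
from h import *
capture("wrist");capture("wrist");print(read_state()["tcp_pos"])
p=np.load("w5.npz")["p"];c=p[140:330,180:330]
cv2.imwrite("pics/c5.png",cv2.convertScaleAbs(cv2.resize(c[:,:,::-1],(600,600*190//150)[::1],interpolation=cv2.INTER_CUBIC),alpha=1.6)[:600])
E
```

```text
[[ 1.00000e+00  1.00000e-03 -1.00000e-03  5.63771e+02]
 [ 1.00000e-03 -1.00000e+00 -2.00000e-03  3.26191e+02]
 [-1.00000e-03  2.00000e-03 -1.00000e+00  2.68882e+02]
 [ 0.00000e+00  0.00000e+00  0.00000e+00  1.00000e+00]] [ 0.42  0.38  1.26 -0.    1.5   1.99] 9.65 [ 0.3 -0.4 -3.2]
[563.80116103 324.77877097 269.0099573 ]
```

View pics/c5.png

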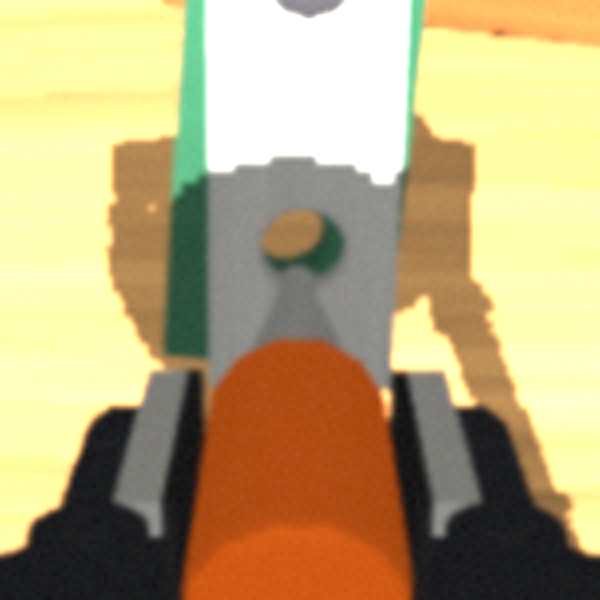

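```bash
python3 - <<'E'
from h import *
T=CT(0,0,0);I=np.eye(4)
r=lambda u,v,z:wplane(I,180+u/4,140+v/4,z).round(1)
for z in(94,96): print("arm hole",r(303,241,z),"tip(sil +x edge)",r(293,268,76),r(293,268,72))
print("plate left edge/right edges z103", r(170,340,103), r(190,60,103), "arm L/R front", r(209,350,95), r(390,350,95),"arm back",r(207,170,95),r(403,182,95))
E
```

```text
arm hole [-4.   1.6 94. ] tip(sil +x edge) [-3.6 -0.5 76. ] [-2.2 -0.5 72. ]
arm hole [-4.6  1.6 96. ] tip(sil +x edge) [-3.6 -0.5 76. ] [-2.2 -0.5 72. ]
plate left edge/right edges z103 [-30.4 -28.2 103. ] [ 32.9 -22.1 103. ] arm L/R front [-29.4 -18.8  95. ] [-29.4  20.7  95. ] arm back [ 11.2 -18.3  95. ] [ 8.6 22.4 95. ]
```

Call:
step_arm --deltas '[{"dr": [0,0,0],"offset": [0.2,0,0.5],"jaw": 1.5},{"dr": [0,0,0],"offset": [0.2,0,1],"jaw": 1.5},{"dr": [0,0,0],"offset": [0.2,0,1.5],"jaw": 1.5},{"dr": [0,0,0],"offset": [0.2,0,2],"jaw": 1.5},{"dr": [0,0,0],"offset": [0.2,0,2.5],"jaw": 1.5}]'

```text
time_s: 10.25
tcp_pos: [566.1, 326.1, 244.8]
eef_rot: [1.0, -0.0, -0.0, 0.0]
force: [-0.1, -0.1, -2.7]
grip_width: 24.8
grip_force: 59.6
```

Call:
step_arm --deltas '[{"dr": [0,0,0],"offset": [0,0,0.4],"jaw": 1.5},{"dr": [0,0,0],"offset": [0,0,0.8],"jaw": 1.5},{"dr": [0,0,0],"offset": [0,0,1.2],"jaw": 1.5},{"dr": [0,0,0],"offset": [0,0,1.6],"jaw": 1.5},{"dr": [0,0,0],"offset": [0,0,2],"jaw": 1.5}]'

```text
time_s: 10.75
tcp_pos: [565.6, 326.1, 225.0]
eef_rot: [1.0, -0.0, -0.001, 0.0]
force: [-1.5, -0.6, -0.5]
grip_width: 24.6
grip_force: 59.6
```

```bash
python3 - <<'E'
from h import *
T,p,d=shot("wrist");c=p[120:330,180:330];s=read_state();print(T[:3,3],s["force"],s["wrist_torque"])
cv2.imwrite("pics/c6.png",cv2.convertScaleAbs(cv2.resize(c[:,:,::-1],(428,600),interpolation=cv2.INTER_CUBIC),alpha=1.6))
E
```

```text
[565.6007401  326.11268155 224.99350477] [-0.85781351 -0.11493849 -2.86288479] [-0.08185782  0.19474775  0.03708811]
```

View pics/c6.png

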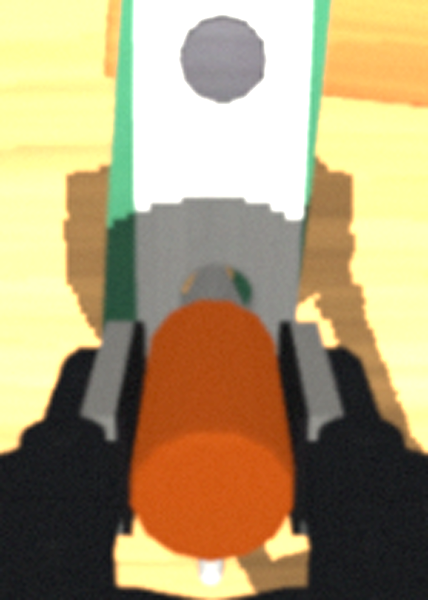

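The drift has entered the arm's hole without force: its taper is visible in the mouth at (213,275). I'll press it down, drifting towards the fixed hole.

Call:
step_arm --deltas '[{"dr": [0,0,0],"offset": [0,0,0.2],"jaw": 1.5},{"dr": [0,0,0],"offset": [0,-0.03,0.4],"jaw": 1.5},{"dr": [0,0,0],"offset": [0,-0.06,0.6],"jaw": 1.5},{"dr": [0,0,0],"offset": [0,-0.09,0.8],"jaw": 1.5},{"dr": [0,0,0],"offset": [0,-0.12,1.0],"jaw": 1.5}]'

```text
time_s: 11.3
tcp_pos: [564.6, 326.5, 215.4]
eef_rot: [1.0, -0.0, -0.002, 0.001]
force: [-6.4, -2.7, 2.8]
grip_width: 24.5
grip_force: 60.0
```

Call:
step_arm --deltas '[{"dr": [0,0,0],"offset": [0,0,0.2],"jaw": 1.5},{"dr": [0,0,0],"offset": [0,-0.02,0.4],"jaw": 1.5},{"dr": [0,0,0],"offset": [0,-0.04,0.6],"jaw": 1.5},{"dr": [0,0,0],"offset": [0,-0.06,0.8],"jaw": 1.5},{"dr": [0,0,0],"offset": [0,-0.08,1.0],"jaw": 1.5}]'

```text
time_s: 11.8
tcp_pos: [563.5, 327.0, 205.6]
eef_rot: [1.0, -0.0, -0.003, 0.001]
force: [-7.7, -4.0, 5.2]
grip_width: 24.8
grip_force: 60.1
```

Call:
step_arm --deltas '[{"dr": [0,0,0],"offset": [-0.15,0,0.2],"jaw": 1.5},{"dr": [0,0,0],"offset": [-0.2,-0.02,0.4],"jaw": 1.5},{"dr": [0,0,0],"offset": [-0.2,-0.04,0.6],"jaw": 1.5},{"dr": [0,0,0],"offset": [-0.2,-0.06,0.8],"jaw": 1.5},{"dr": [0,0,0],"offset": [-0.2,-0.08,0.9],"jaw": 1.5}]'

```text
time_s: 12.3
tcp_pos: [562.2, 327.8, 196.0]
eef_rot: [1.0, -0.0, -0.002, 0.001]
force: [-5.4, -4.5, 2.5]
grip_width: 24.5
grip_force: 60.1
```

```bash
python3 - <<'E'
from h import *
T,p,d=shot("wrist");c=p[110:330,180:330];s=read_state();print(T[:3,3],s["force"],s["wrist_torque"])
cv2.imwrite("pics/c7.png",cv2.convertScaleAbs(cv2.resize(c[:,:,::-1],(409,600),interpolation=cv2.INTER_CUBIC),alpha=1.6))
E
```

```text
[562.20851533 327.82221816 195.96923603] [-6.45490444 -3.20732601  1.98695147] [-0.60829574  1.12525451  0.00190309]
```

View pics/c7.png

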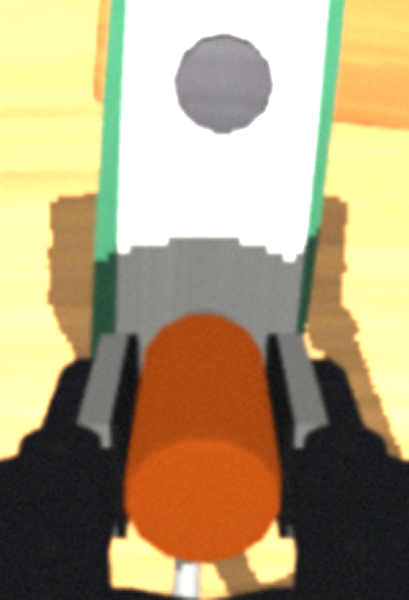

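Green shows evenly on both sides of the arm now, so it has come into line; the handle's shoulder is almost on it. I'll seat the last few mm.

Call:
step_arm --deltas '[{"dr": [0,0,0],"offset": [-0.15,0,0.1],"jaw": 1.5},{"dr": [0,0,0],"offset": [-0.15,-0.02,0.2],"jaw": 1.5},{"dr": [0,0,0],"offset": [-0.15,-0.05,0.3],"jaw": 1.5},{"dr": [0,0,0],"offset": [-0.15,-0.08,0.4],"jaw": 1.5},{"dr": [0,0,0],"offset": [-0.15,-0.1,0.4],"jaw": 1.5}]'

```text
time_s: 12.85
tcp_pos: [561.9, 328.8, 192.0]
eef_rot: [1.0, -0.0, -0.001, 0.001]
force: [-3.4, -3.3, 0.8]
grip_width: 24.5
grip_force: 60.1
```

Call:
step_arm --deltas '[{"dr": [0,0,0],"offset": [0,-0.03,0.1],"jaw": 1.5},{"dr": [0,0,0],"offset": [0,-0.06,0.2],"jaw": 1.5},{"dr": [0,0,0],"offset": [0,-0.09,0.2],"jaw": 1.5},{"dr": [0,0,0],"offset": [0,-0.12,0.2],"jaw": 1.5},{"dr": [0,0,0],"offset": [0,-0.12,0.2],"jaw": 1.5}]'

```text
time_s: 13.35
tcp_pos: [561.9, 329.5, 190.0]
eef_rot: [1.0, -0.0, -0.001, 0.002]
force: [-4.4, -4.5, 1.0]
grip_width: 24.9
grip_force: 59.9
```

Call:
step_arm --deltas '[{"dr": [0,0,0],"offset": [-0.1,-0.02,0.1],"jaw": 1.5},{"dr": [0,0,0],"offset": [-0.1,-0.04,0.2],"jaw": 1.5},{"dr": [0,0,0],"offset": [-0.1,-0.06,0.3],"jaw": 1.5},{"dr": [0,0,0],"offset": [-0.1,-0.1,0.3],"jaw": 1.5},{"dr": [0,0,0],"offset": [-0.1,-0.1,0.3],"jaw": 1.5}]'

```text
time_s: 13.85
tcp_pos: [561.5, 329.9, 187.1]
eef_rot: [1.0, -0.0, -0.0, 0.002]
force: [-2.2, -6.2, 1.7]
grip_width: 24.6
grip_force: 59.9
```

Call:
step_arm --deltas '[{"dr": [0,0,0],"offset": [0,-0.03,0.1],"jaw": 1.5},{"dr": [0,0,0],"offset": [0,-0.06,0.2],"jaw": 1.5},{"dr": [0,0,0],"offset": [0,-0.09,0.2],"jaw": 1.5},{"dr": [0,0,0],"offset": [0,-0.1,0.2],"jaw": 1.5},{"dr": [0,0,0],"offset": [0,-0.1,0.2],"jaw": 1.5}]'

```text
time_s: 14.35
tcp_pos: [561.5, 330.0, 186.9]
eef_rot: [1.0, -0.0, 0.0, 0.003]
force: [-4.7, -8.6, 9.3]
grip_width: 24.4
grip_force: 60.6
```

The shoulder is on the arm (TCP z 186.9 gives shoulder 174), and the drift bears on the fixed hole's +y wall, so the holes are in line. I'll ease the side load and draw the drift straight out.

Call:
step_arm --deltas '[{"dr": [0,0,0],"offset": [0,0.2,-0.1],"jaw": 1.5},{"dr": [0,0,0],"offset": [-0.05,0.38,-0.3],"jaw": 1.5},{"dr": [0,0,0],"offset": [-0.05,0.38,-0.6],"jaw": 1.5},{"dr": [0,0,0],"offset": [-0.05,0.38,-1.2],"jaw": 1.5},{"dr": [0,0,0],"offset": [-0.05,0.38,-2],"jaw": 1.5}]'

```text
time_s: 14.85
tcp_pos: [561.6, 330.0, 205.4]
eef_rot: [1.0, -0.0, 0.0, -0.0]
force: [-0.2, 0.3, -2.7]
grip_width: 24.8
grip_force: 59.5
```

Call:
step_arm --deltas '[{"dr": [0,0,0],"offset": [0,0,-1],"jaw": 1.5},{"dr": [0,0,0],"offset": [0,0,-2.5],"jaw": 1.5},{"dr": [0,0,0],"offset": [0,0,-5],"jaw": 1.5},{"dr": [0,0,0],"offset": [0,0,-8],"jaw": 1.5},{"dr": [0,0,0],"offset": [0,0,-10],"jaw": 1.5}]'

```text
time_s: 15.35
tcp_pos: [562.1, 330.3, 308.8]
eef_rot: [1.0, 0.0, 0.002, -0.001]
force: [0.9, 0.7, -1.6]
grip_width: 24.9
grip_force: 59.6
```

```bash
python3 - <<'E'
from h import *
T,p,d=shot("wrist");print(T[:3,3]);c=p[100:330,180:330]
cv2.imwrite("pics/c8.png",cv2.convertScaleAbs(cv2.resize(c[:,:,::-1],(391,600),interpolation=cv2.INTER_CUBIC),alpha=1.6))
E
```

```text
[562.11747003 330.27545317 308.80736364]
```

View pics/c8.png

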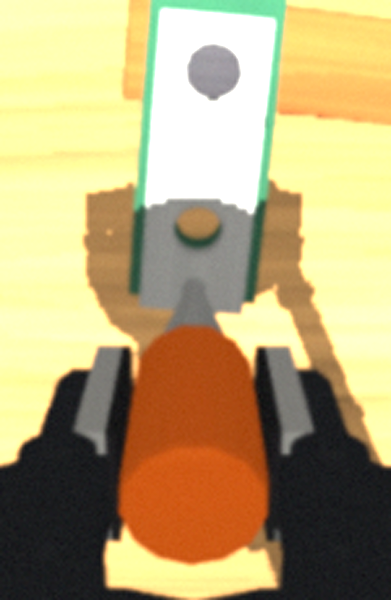

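The arm hole and plate hole are now concentric in view. I have used up my picture views, so from here on I'll measure numerically. The drift goes back into its block hole.

Call:
step_arm --deltas '[{"dr": [0,0,0],"offset": [1,4.5,0],"jaw": 1.5},{"dr": [0,0,0],"offset": [2,9,0],"jaw": 1.5},{"dr": [0,0,0],"offset": [3,13.5,0],"jaw": 1.5},{"dr": [0,0,0],"offset": [4,18,0],"jaw": 1.5},{"dr": [0,0,0],"offset": [5,22.5,0],"jaw": 1.5}]'

```text
time_s: 15.9
tcp_pos: [611.5, 103.0, 305.6]
eef_rot: [1.0, 0.0, 0.001, -0.0]
force: [0.5, 0.1, -2.9]
grip_width: 25.0
grip_force: 59.7
```

Call:
step_arm --deltas '[{"dr": [0,0,0],"offset": [1,4.5,0],"jaw": 1.5},{"dr": [0,0,0],"offset": [2,9,0],"jaw": 1.5},{"dr": [0,0,0],"offset": [3,13.5,0],"jaw": 1.5},{"dr": [0,0,0],"offset": [4,18,0],"jaw": 1.5},{"dr": [0,0,0],"offset": [5.4,22.5,0],"jaw": 1.5}]'

```text
time_s: 16.4
tcp_pos: [665.3, -122.2, 305.8]
eef_rot: [1.0, -0.0, 0.001, -0.0]
force: [1.3, 0.8, -1.3]
grip_width: 25.1
grip_force: 59.7
```

Call:
step_arm --deltas '[{"dr": [0,0,0],"offset": [0,1.6,3],"jaw": 1.5},{"dr": [0,0,0],"offset": [0,1.6,7],"jaw": 1.5},{"dr": [0,0,0],"offset": [0,1.6,11],"jaw": 1.5},{"dr": [0,0,0],"offset": [0,1.6,14],"jaw": 1.5},{"dr": [0,0,0],"offset": [0,1.6,14],"jaw": 1.5}]'

```text
time_s: 16.9
tcp_pos: [662.0, -135.6, 160.0]
eef_rot: [1.0, -0.0, -0.005, -0.002]
force: [-0.6, -0.1, -2.0]
grip_width: 25.0
grip_force: 59.8
```

```bash
python3 - <<'E'
from h import *
for i in range(3): capture("wrist");print(read_state()["tcp_pos"])
E
```

```text
[ 663.94943025 -136.12126966  163.2533103 ]
[ 665.56440639 -136.57246738  165.70019489]
[ 666.49891062 -136.8346926   167.2110243 ]
```

Call:
step_arm --deltas '[{"dr": [0,0,0],"offset": [0,-0.1,0.5],"jaw": 1.5},{"dr": [0,0,0],"offset": [0,-0.1,1],"jaw": 1.5},{"dr": [0,0,0],"offset": [0,-0.1,1.5],"jaw": 1.5},{"dr": [0,0,0],"offset": [0,-0.1,1.5],"jaw": 1.5},{"dr": [0,0,0],"offset": [0,-0.1,1.5],"jaw": 1.5}]'

```text
time_s: 17.55
tcp_pos: [665.0, -135.5, 150.2]
eef_rot: [1.0, -0.0, -0.0, 0.0]
force: [-0.5, 0.4, -2.1]
grip_width: 24.7
grip_force: 59.8
```

Call:
step_arm --deltas '[{"dr": [0,0,0],"offset": [0,0,0],"jaw": 1.5},{"dr": [0,0,0],"offset": [0,0,0],"jaw": 1.5},{"dr": [0,0,0],"offset": [0,0,0],"jaw": 1.5},{"dr": [0,0,0],"offset": [0,0,0],"jaw": 1.5},{"dr": [0,0,0],"offset": [0,0,0],"jaw": 1.5}]'

```text
time_s: 18.05
tcp_pos: [665.1, -135.6, 150.3]
eef_rot: [1.0, -0.0, 0.0, 0.0]
force: [0.1, -0.5, -2.3]
grip_width: 24.6
grip_force: 59.8
```

Call:
step_arm --deltas '[{"dr": [0,0,0],"offset": [0.04,0,1],"jaw": 1.5},{"dr": [0,0,0],"offset": [0.04,0,2],"jaw": 1.5},{"dr": [0,0,0],"offset": [0.04,0,2.8],"jaw": 1.5},{"dr": [0,0,0],"offset": [0.04,0,3.4],"jaw": 1.5},{"dr": [0,0,0],"offset": [0.04,0,4],"jaw": 1.5}]'

```text
time_s: 18.55
tcp_pos: [665.2, -135.5, 109.3]
eef_rot: [1.0, -0.0, -0.0, -0.0]
force: [0.7, 0.0, -2.3]
grip_width: 24.6
grip_force: 59.8
```

Call:
step_arm --deltas '[{"dr": [0,0,0],"offset": [0,0,0.4],"jaw": 1.5},{"dr": [0,0,0],"offset": [0,0,0.8],"jaw": 1.5},{"dr": [0,0,0],"offset": [0,0,1.2],"jaw": 1.5},{"dr": [0,0,0],"offset": [0,0,1.6],"jaw": 1.5},{"dr": [0,0,0],"offset": [0,0,1.8],"jaw": 1.5}]'

```text
time_s: 19.05
tcp_pos: [665.3, -135.5, 91.9]
eef_rot: [1.0, -0.0, -0.0, -0.0]
force: [-0.3, 0.0, -1.4]
grip_width: 24.3
grip_force: 59.8
```

Call:
step_arm --deltas '[{"dr": [0,0,0],"offset": [0,0,0.4],"jaw": 1.5},{"dr": [0,0,0],"offset": [0,0,0.8],"jaw": 1.5},{"dr": [0,0,0],"offset": [0,0,1.2],"jaw": 1.5},{"dr": [0,0,0],"offset": [0,0,1.5],"jaw": 1.5},{"dr": [0,0,0],"offset": [0,0,1.8],"jaw": 1.5}]'

```text
time_s: 19.55
tcp_pos: [665.4, -135.6, 74.0]
eef_rot: [1.0, -0.0, -0.0, 0.0]
force: [0.5, 0.8, -1.2]
grip_width: 24.8
grip_force: 59.8
```

Call:
step_arm --deltas '[{"dr": [0,0,0],"offset": [0,0,0],"jaw": 1.5},{"dr": [0,0,0],"offset": [0,0,0],"jaw": 4},{"dr": [0,0,0],"offset": [0,0,0],"jaw": 8},{"dr": [0,0,0],"offset": [0,0,0],"jaw": 8},{"dr": [0,0,0],"offset": [0,0,0],"jaw": 8}]'

```text
time_s: 20.05
tcp_pos: [665.7, -135.6, 74.8]
eef_rot: [1.0, -0.0, 0.0, 0.0]
force: [0.1, 0.6, -0.2]
grip_width: 79.6
grip_force: 0.0
```

Call:
step_arm --deltas '[{"dr": [0,0,0],"offset": [-1.5,-0.1,0],"jaw": 8},{"dr": [0,0,0],"offset": [-3,-0.2,0],"jaw": 8},{"dr": [0,0,0],"offset": [-5,-0.35,0.4],"jaw": 8},{"dr": [0,0,0],"offset": [-7,-0.35,0.7],"jaw": 8},{"dr": [0,0,0],"offset": [-7,-0.35,0.7],"jaw": 8}]'

```text
time_s: 20.55
tcp_pos: [592.3, -131.5, 67.0]
eef_rot: [1.0, -0.0, -0.002, -0.0]
force: [-0.7, 0.1, -0.2]
grip_width: 79.8
grip_force: 0.0
```

Call:
step_arm --deltas '[{"dr": [0,0,0],"offset": [0,0,0],"jaw": 8},{"dr": [0,0,0],"offset": [0,0,0],"jaw": 8},{"dr": [0,0,0],"offset": [0,0,0],"jaw": 8},{"dr": [0,0,0],"offset": [0,0,0],"jaw": 8},{"dr": [0,0,0],"offset": [0,0,0],"jaw": 8}]'

```text
time_s: 21.05
tcp_pos: [595.9, -132.1, 67.2]
eef_rot: [1.0, -0.0, 0.0, 0.0]
force: [-0.1, 0.3, -0.4]
grip_width: 80.1
grip_force: 0.0
```

Call:
step_arm --deltas '[{"dr": [0,0,0],"offset": [0,0,0],"jaw": 5},{"dr": [0,0,0],"offset": [0,0,0],"jaw": 3},{"dr": [0,0,0],"offset": [0,0,0],"jaw": 1.5},{"dr": [0,0,0],"offset": [0,0,0],"jaw": 1.5},{"dr": [0,0,0],"offset": [0,0,0],"jaw": 1.5}]'

```text
time_s: 21.55
tcp_pos: [595.6, -132.1, 67.5]
eef_rot: [1.0, -0.0, 0.0, 0.0]
force: [-0.1, 0.2, 2.3]
grip_width: 24.3
grip_force: 58.8
```

Call:
step_arm --deltas '[{"dr": [0,0,0],"offset": [0,0,0],"jaw": 1.5},{"dr": [0,0,0],"offset": [0,0,0],"jaw": 1.5},{"dr": [0,0,0],"offset": [0,0,0],"jaw": 1.5},{"dr": [0,0,0],"offset": [0,0,0],"jaw": 1.5},{"dr": [0,0,0],"offset": [0,0,0],"jaw": 1.5}]'

```text
time_s: 22.05
tcp_pos: [595.6, -132.1, 67.5]
eef_rot: [1.0, -0.0, 0.0, 0.0]
force: [-0.4, 0.6, 3.5]
grip_width: 24.5
grip_force: 58.9
```

Call:
step_arm --deltas '[{"dr": [0,0,0],"offset": [0,0,-1],"jaw": 1.5},{"dr": [0,0,0],"offset": [0,0,-3],"jaw": 1.5},{"dr": [0,0,0],"offset": [0,0,-6],"jaw": 1.5},{"dr": [0,0,0],"offset": [0,0,-10],"jaw": 1.5},{"dr": [0,0,0],"offset": [0,0,-14],"jaw": 1.5}]'

```text
time_s: 22.55
tcp_pos: [594.6, -131.7, 208.3]
eef_rot: [1.0, -0.0, -0.001, -0.0]
force: [0.8, 0.5, -0.9]
grip_width: 24.5
grip_force: 59.1
```

Call:
step_arm --deltas '[{"dr": [0,0,0],"offset": [0,0,-4],"jaw": 1.5},{"dr": [0,0,0],"offset": [0,0,-8],"jaw": 1.5},{"dr": [0,0,0],"offset": [0,0,-8],"jaw": 1.5},{"dr": [0,0,0],"offset": [0,0,-8],"jaw": 1.5},{"dr": [0,0,0],"offset": [0,0,-8],"jaw": 1.5}]'

```text
time_s: 23.05
tcp_pos: [594.3, -131.7, 285.7]
eef_rot: [1.0, -0.0, -0.002, -0.001]
force: [-0.5, 0.5, -2.2]
grip_width: 24.4
grip_force: 59.1
```

```bash
python3 w.py w9; python3 - <<'E'
from h import *
z=np.load("w9.npz");T,p=z["T"],z["p"];H,S,V=[hsv(p)[...,i].astype(int) for i in range(3)]
for b in blobs(((H<5)|(H>174))&(S>170)&(V>90),15): print("red",b,wplane(np.eye(4),*b[:2],-29).round(1))
for b in blobs((H>=4)&(H<18)&(S>190)&(V>120),60): print("or",b,wplane(T,*b[:2],112).round(1))
E
```

```text
[[ 1.00000e+00 -0.00000e+00 -3.00000e-03  5.94316e+02]
 [-0.00000e+00 -1.00000e+00  1.00000e-03 -1.31666e+02]
 [-3.00000e-03 -1.00000e-03 -1.00000e+00  2.85669e+02]
 [ 0.00000e+00  0.00000e+00  0.00000e+00  1.00000e+00]] [-0.33  0.31  1.33 -0.    1.51  1.24] 23.1 [-0.6  0.7 -2.1]
red (np.float64(389.9), np.float64(86.7), 571) [ 84.2  54.8 -29. ]
red (np.float64(253.9), np.float64(282.2), 570) [ -3.1  -0.1 -29. ]
or (np.float64(127.8), np.float64(35.1), 9222) [755.3   8.4 112. ]
or (np.float64(257.6), np.float64(110.9), 505) [ 662.4 -135.5  112. ]
```

Call:
step_arm --deltas '[{"dr": [0,0,0],"offset": [0,-4,0],"jaw": 1.5},{"dr": [0,0,0],"offset": [0,-8,0],"jaw": 1.5},{"dr": [0,0,0],"offset": [-1,-12,0],"jaw": 1.5},{"dr": [0,0,0],"offset": [-1,-16,0],"jaw": 1.5},{"dr": [0,0,0],"offset": [-2,-20,0],"jaw": 1.5}]'

```text
time_s: 23.6
tcp_pos: [575.2, 69.4, 285.1]
eef_rot: [1.0, -0.0, -0.001, -0.0]
force: [0.7, 0.3, -1.2]
grip_width: 24.4
grip_force: 59.2
```

Call:
step_arm --deltas '[{"dr": [0,0,0],"offset": [0,-4.5,0],"jaw": 1.5},{"dr": [0,0,0],"offset": [0,-9,0],"jaw": 1.5},{"dr": [0,0,0],"offset": [-1,-13.5,0],"jaw": 1.5},{"dr": [0,0,0],"offset": [-1.5,-18,0],"jaw": 1.5},{"dr": [0,0,0],"offset": [-1.5,-22,0],"jaw": 1.5}]'

```text
time_s: 24.1
tcp_pos: [558.7, 289.9, 285.4]
eef_rot: [1.0, 0.0, -0.002, 0.001]
force: [-0.0, -0.1, -0.4]
grip_width: 24.5
grip_force: 59.3
```

Call:
step_arm --deltas '[{"dr": [0,0,0],"offset": [0,-2,0],"jaw": 1.5},{"dr": [0,0,0],"offset": [0,-4,1],"jaw": 1.5},{"dr": [0,0,0],"offset": [0,-4.15,3],"jaw": 1.5},{"dr": [0,0,0],"offset": [0,-4.15,5],"jaw": 1.5},{"dr": [0,0,0],"offset": [0,-4.15,5],"jaw": 1.5}]'

```text
time_s: 24.6
tcp_pos: [558.5, 327.8, 232.5]
eef_rot: [1.0, -0.0, -0.004, 0.002]
force: [0.5, -0.4, -2.5]
grip_width: 24.2
grip_force: 59.2
```

Call:
step_arm --deltas '[{"dr": [0,0,0],"offset": [0,0,0],"jaw": 1.5},{"dr": [0,0,0],"offset": [0,0,0],"jaw": 1.5},{"dr": [0,0,0],"offset": [0,0,0],"jaw": 1.5},{"dr": [0,0,0],"offset": [0,0,0],"jaw": 1.5},{"dr": [0,0,0],"offset": [0,0,0],"jaw": 1.5}]'

```text
time_s: 25.1
tcp_pos: [560.8, 329.4, 238.0]
eef_rot: [1.0, -0.0, 0.001, -0.0]
force: [0.2, -0.7, -0.8]
grip_width: 24.0
grip_force: 59.2
```

```bash
python3 - <<'E'
from h import *
s=read_state();print(s["tcp_pos"],s["eef_rot"],s["force"])
E
```

```text
[560.76168718 329.41924294 237.95415789] [ 9.99999815e-01 -1.98757962e-04  5.44192476e-04 -1.84919361e-04] [ 0.17507711 -0.70530705 -0.84837586]
```

Call:
step_arm --deltas '[{"dr": [0,0,0],"offset": [0,0,0.5],"jaw": 1.5},{"dr": [0,0,0],"offset": [0,0,1],"jaw": 1.5},{"dr": [0,0,0],"offset": [0,0,1.4],"jaw": 1.5},{"dr": [0,0,0],"offset": [0,0,1.7],"jaw": 1.5},{"dr": [0,0,0],"offset": [0,0,2],"jaw": 1.5}]'

```text
time_s: 25.6
tcp_pos: [560.4, 329.5, 216.7]
eef_rot: [1.0, -0.0, -0.0, 0.0]
force: [-0.7, -0.1, -1.4]
grip_width: 24.2
grip_force: 59.2
```

Call:
step_arm --deltas '[{"dr": [0,0,0],"offset": [0,0,0.2],"jaw": 1.5},{"dr": [0,0,0],"offset": [0,0,0.4],"jaw": 1.5},{"dr": [0,0,0],"offset": [0,0,0.6],"jaw": 1.5},{"dr": [0,0,0],"offset": [0,0,0.6],"jaw": 1.5},{"dr": [0,0,0],"offset": [0,0,0.6],"jaw": 1.5}]'

```text
time_s: 26.1
tcp_pos: [560.6, 329.5, 211.3]
eef_rot: [1.0, -0.0, 0.0, 0.0]
force: [-0.2, -0.5, -1.4]
grip_width: 24.6
grip_force: 59.2
```

Call:
step_arm --deltas '[{"dr": [0,0,0],"offset": [0,0,0.4],"jaw": 1.5},{"dr": [0,0,0],"offset": [0,0,0.8],"jaw": 1.5},{"dr": [0,0,0],"offset": [0,0,1.2],"jaw": 1.5},{"dr": [0,0,0],"offset": [0,0,1.6],"jaw": 1.5},{"dr": [0,0,0],"offset": [0,0,2],"jaw": 1.5}]'

```text
time_s: 26.6
tcp_pos: [560.5, 329.4, 190.7]
eef_rot: [1.0, -0.0, -0.0, 0.0]
force: [0.4, -0.4, -1.1]
grip_width: 24.7
grip_force: 59.2
```

Call:
step_arm --deltas '[{"dr": [0,0,0],"offset": [0,0,0.3],"jaw": 1.5},{"dr": [0,0,0],"offset": [0,0,0.6],"jaw": 1.5},{"dr": [0,0,0],"offset": [0,0,0.9],"jaw": 1.5},{"dr": [0,0,0],"offset": [0,0,1.0],"jaw": 1.5},{"dr": [0,0,0],"offset": [0,0,1.1],"jaw": 1.5}]'

```text
time_s: 27.1
tcp_pos: [560.6, 329.5, 181.5]
eef_rot: [1.0, -0.0, 0.0, -0.0]
force: [-2.5, -0.5, 8.2]
grip_width: 24.1
grip_force: 59.9
```

The bolt is home: knob underside on the arm, with resistance at exactly the expected height. I'll release it, then go and look at the tray.

Call:
step_arm --deltas '[{"dr": [0,0,0],"offset": [0,0,0],"jaw": 4},{"dr": [0,0,0],"offset": [0,0,0],"jaw": 8},{"dr": [0,0,0],"offset": [0,0,0],"jaw": 8},{"dr": [0,0,0],"offset": [0,0,0],"jaw": 8},{"dr": [0,0,0],"offset": [0,0,0],"jaw": 8}]'

```text
time_s: 27.6
tcp_pos: [560.6, 329.5, 180.1]
eef_rot: [1.0, -0.0, -0.0, 0.0]
force: [-1.3, -0.8, -0.5]
grip_width: 79.8
grip_force: 0.0
```

Call:
step_arm --deltas '[{"dr": [0,0,0],"offset": [0,0,-2],"jaw": 8},{"dr": [0,0,0],"offset": [0,0,-4],"jaw": 8},{"dr": [0,0,0],"offset": [0,0,-8],"jaw": 8},{"dr": [0,0,0],"offset": [0,0,-12],"jaw": 8},{"dr": [0,0,0],"offset": [0,0,-15],"jaw": 8}]'

```text
time_s: 28.1
tcp_pos: [560.9, 329.6, 333.1]
eef_rot: [1.0, -0.0, 0.001, -0.001]
force: [0.6, 1.4, 0.1]
grip_width: 79.9
grip_force: 0.0
```

Call:
step_arm --deltas '[{"dr": [0,0,0],"offset": [-1,4.5,0],"jaw": 8},{"dr": [0,0,0],"offset": [-2,9,0],"jaw": 8},{"dr": [0,0,0],"offset": [-3,13.5,0],"jaw": 8},{"dr": [0,0,0],"offset": [-4,18,0],"jaw": 8},{"dr": [0,0,0],"offset": [-5,22.5,0],"jaw": 8}]'

```text
time_s: 28.6
tcp_pos: [509.8, 102.9, 330.4]
eef_rot: [1.0, 0.0, 0.0, 0.0]
force: [0.6, -0.5, -1.6]
grip_width: 79.9
grip_force: 0.0
```

Call:
step_arm --deltas '[{"dr": [0,0,0],"offset": [-1,4.5,0],"jaw": 8},{"dr": [0,0,0],"offset": [-2,9,0],"jaw": 8},{"dr": [0,0,0],"offset": [-3,13.5,0],"jaw": 8},{"dr": [0,0,0],"offset": [-4,18,0],"jaw": 8},{"dr": [0,0,0],"offset": [-5,22.5,0],"jaw": 8}]'

```text
time_s: 29.1
tcp_pos: [459.7, -122.2, 330.6]
eef_rot: [1.0, -0.0, 0.0, 0.0]
force: [1.1, -0.1, 0.4]
grip_width: 79.9
grip_force: 0.0
```

Call:
step_arm --deltas '[{"dr": [0,0,0],"offset": [-1.5,4.5,0],"jaw": 8},{"dr": [0,0,0],"offset": [-3,9,0],"jaw": 8},{"dr": [0,0,0],"offset": [-4.5,13.5,0],"jaw": 8},{"dr": [0,0,0],"offset": [-6,18,0],"jaw": 8},{"dr": [0,0,0],"offset": [-6,19.5,0],"jaw": 8}]'

```text
time_s: 29.6
tcp_pos: [398.5, -319.5, 330.1]
eef_rot: [1.0, -0.003, -0.001, 0.001]
force: [-0.2, 0.5, -0.2]
grip_width: 79.8
grip_force: 0.0
```

Call:
step_arm --deltas '[{"dr": [0,0,0],"offset": [0,0,0],"jaw": 8},{"dr": [0,0,0],"offset": [0,0,0],"jaw": 8},{"dr": [0,0,0],"offset": [0,0,0],"jaw": 8},{"dr": [0,0,0],"offset": [0,0,0],"jaw": 8},{"dr": [0,0,0],"offset": [0,0,0],"jaw": 8}]'

```text
time_s: 30.1
tcp_pos: [400.9, -314.3, 330.6]
eef_rot: [1.0, 0.001, 0.0, 0.0]
force: [0.3, 0.7, 0.5]
grip_width: 80.0
grip_force: 0.0
```

```bash
python3 w.py w10; python3 - <<'E'
from h import *
z=np.load("w10.npz");T,p,d=z["T"],z["p"],z["d"];H,S,V=[hsv(p)[...,i].astype(int) for i in range(3)]
for b in blobs(((H<5)|(H>174))&(S>150)&(V>70),15): print("red",b,wplane(T,*b[:2],82).round(1))
m=(H>=20)&(H<32)&(S>170)&(V>60);print(blobs(m,20))
np.save("ym.npy",m)
v,u=np.mgrid[:384,:512]
W=T@camera_params("wrist")["tool_from_camera"]
c=camera_params("wrist");x=(u-c["cx"])/c["fx"];y=(v-c["cy"])/c["fy"];r=np.hypot(x,y)+1e-9
# depth along optical axis
q=np.stack([np.tan(r)*x/r*d,np.tan(r)*y/r*d,d],-1)@W[:3,:3].T+W[:3,3]
np.save("q10.npy",q);print("yellow pts z",np.percentile(q[m][:,2],[1,50,99]))
for lo,hi in[(100,125),(20,32)]:
    k=m&(q[...,2]>lo)&(q[...,2]<hi);P=q[k];print(lo,k.sum(),P.min(0).round(),P.max(0).round());
    if k.sum()>10:
        for s in(P[:,1]>-315,P[:,1]<-315): 
            if s.any(): print("  end",s.sum(),P[s].mean(0).round(1))
E
```

```text
[[ 1.00000e+00  2.00000e-03  0.00000e+00  4.00850e+02]
 [ 2.00000e-03 -1.00000e+00 -0.00000e+00 -3.14263e+02]
 [ 0.00000e+00  0.00000e+00 -1.00000e+00  3.30576e+02]
 [ 0.00000e+00  0.00000e+00  0.00000e+00  1.00000e+00]] [-0.8   0.13  1.45  0.    1.56  0.77] 30.15 [-0.1  0.9  0.3]
red (np.float64(253.0), np.float64(153.9), 298) [ 411.2 -313.3   82. ]
[(np.float64(253.3), np.float64(149.1), 13016)]
yellow pts z [  3.59711357   5.86427792 116.16039767]
100 281 [ 383. -465.  100.] [ 436. -159.  118.]
  end 136 [ 394.2 -166.8  112.7]
  end 145 [ 425.7 -459.   113. ]
20 1690 [ 340. -462.   20.] [ 478. -164.   32.]
  end 860 [ 398.7 -217.2   25.9]
  end 830 [ 416.  -410.4   26. ]
```

```bash
python3 - <<'E'
from h import *
q=np.load("q10.npy");m=np.load("ym.npy")
k=m&(q[...,2]>21)&(q[...,2]<30)&(abs(q[...,1]+313)<152);P=q[k][:,:2].astype(np.float32);print(cv2.minAreaRect(P))
z=np.load("w10.npz");p=z["p"];H,S,V=[hsv(p)[...,i].astype(int) for i in range(3)]
r=((H<5)|(H>174))&(S>150)&(V>70)&(q[...,2]>76)&(abs(q[...,1]+313)<40);print("grip",r.sum(),np.percentile(q[r],[2,50,98],0).round(1),cv2.minAreaRect(q[r][:,:2].astype(np.float32)))
E
```

```text
((408.83721923828125, -313.03350830078125), (110.70048522949219, 291.4363708496094), 6.18977165222168)
grip 290 [[ 399.  -324.    78.8]
 [ 411.  -313.3   82.4]
 [ 421.8 -302.6   84.2]] ((410.0914611816406, -312.9051513671875), (23.855192184448242, 21.89196014404297), 6.04632568359375)
```

Call:
step_arm --deltas '[{"dr": [0,0,-0.107],"offset": [0.64,-0.11,4],"jaw": 8},{"dr": [0,0,-0.107],"offset": [0.64,-0.11,8],"jaw": 8},{"dr": [0,0,-0.107],"offset": [0.64,-0.11,12],"jaw": 8},{"dr": [0,0,-0.107],"offset": [0.64,-0.11,16],"jaw": 8},{"dr": [0,0,-0.107],"offset": [0.64,-0.11,19],"jaw": 8}]'

```text
time_s: 30.65
tcp_pos: [406.2, -313.1, 138.2]
eef_rot: [0.999, 0.054, -0.001, -0.001]
force: [-0.1, -0.1, -0.7]
grip_width: 79.9
grip_force: 0.0
```

Call:
step_arm --deltas '[{"dr": [0,0,0],"offset": [0,0,0],"jaw": 8},{"dr": [0,0,0],"offset": [0,0,0],"jaw": 8},{"dr": [0,0,0],"offset": [0,0,0],"jaw": 8},{"dr": [0,0,0],"offset": [0,0,0],"jaw": 8},{"dr": [0,0,0],"offset": [0,0,0],"jaw": 8}]'

```text
time_s: 31.15
tcp_pos: [407.5, -315.1, 141.8]
eef_rot: [0.999, 0.053, 0.001, 0.001]
force: [-0.6, -0.4, 0.6]
grip_width: 80.1
grip_force: 0.0
```

```bash
cat > dq.py <<'E'
from h import *
def wcloud(T,d):
    v,u=np.mgrid[:384,:512];c=camera_params("wrist");W=T@c["tool_from_camera"];x=(u-c["cx"])/c["fx"];y=(v-c["cy"])/c["fy"];r=np.hypot(x,y)+1e-9
    return np.stack([np.tan(r)*x/r*d,np.tan(r)*y/r*d,d],-1)@W[:3,:3].T+W[:3,3]
def look():
    T,p,d=shot("wrist");return T,p,wcloud(T,d),*[hsv(p)[...,i].astype(int) for i in range(3)]
E
python3 - <<'E'
from dq import *
T,p,q,H,S,V=look();print(T[:3].round(3))
r=((H<5)|(H>174))&(S>150)&(V>50)
for b in blobs(r,20): print(b,wplane(T,*b[:2],82).round(1))
k=r&(q[...,2]>76)&(q[...,2]<90)&(abs(q[...,1]+313)<40);print(k.sum(),np.percentile(q[k],[2,50,98],0).round(1))
E
```

```text
[[ 9.94000e-01  1.07000e-01  2.00000e-03  4.07501e+02]
 [ 1.07000e-01 -9.94000e-01 -2.00000e-03 -3.15086e+02]
 [ 2.00000e-03  2.00000e-03 -1.00000e+00  1.41824e+02]]
(np.float64(251.1), np.float64(201.6), 1304) [ 413.6 -312.6   82. ]
1069 [[ 398.7 -324.4   77. ]
 [ 411.2 -312.8   82.3]
 [ 421.8 -301.5   83.8]]
```

Call:
step_arm --deltas '[{"dr": [0,0,0],"offset": [0.02,-0.2,2],"jaw": 8},{"dr": [0,0,0],"offset": [0.02,-0.2,4],"jaw": 8},{"dr": [0,0,0],"offset": [0.02,-0.2,6.5],"jaw": 8},{"dr": [0,0,0],"offset": [0.02,-0.2,9.4],"jaw": 8},{"dr": [0,0,0],"offset": [0.02,-0.2,9.4],"jaw": 8}]'

```text
time_s: 31.7
tcp_pos: [404.8, -310.5, 43.8]
eef_rot: [0.999, 0.053, -0.002, -0.003]
force: [-0.2, 1.4, -0.9]
grip_width: 80.1
grip_force: 0.0
```

Call:
step_arm --deltas '[{"dr": [0,0,0],"offset": [0,0,0],"jaw": 6},{"dr": [0,0,0],"offset": [0,0,0],"jaw": 4},{"dr": [0,0,0],"offset": [0,0,0],"jaw": 1.5},{"dr": [0,0,0],"offset": [0,0,0],"jaw": 1.5},{"dr": [0,0,0],"offset": [0,0,0],"jaw": 1.5}]'

```text
time_s: 32.2
tcp_pos: [407.6, -313.2, 47.7]
eef_rot: [0.999, 0.053, 0.001, 0.001]
force: [-0.3, -0.0, 6.8]
grip_width: 25.5
grip_force: 61.4
```

Call:
step_arm --deltas '[{"dr": [0,0,0],"offset": [0,0,0],"jaw": 1.5},{"dr": [0,0,0],"offset": [0,0,0],"jaw": 1.5},{"dr": [0,0,0],"offset": [0,0,0],"jaw": 1.5},{"dr": [0,0,0],"offset": [0,0,0],"jaw": 1.5},{"dr": [0,0,0],"offset": [0,0,0],"jaw": 1.5}]'

```text
time_s: 32.7
tcp_pos: [407.6, -313.2, 47.8]
eef_rot: [0.999, 0.053, 0.001, 0.001]
force: [-1.0, -0.5, 7.1]
grip_width: 25.5
grip_force: 61.5
```

Call:
step_arm --deltas '[{"dr": [0,0,0],"offset": [0,0,-0.5],"jaw": 1.5},{"dr": [0,0,0],"offset": [0,0,-1.5],"jaw": 1.5},{"dr": [0,0,0],"offset": [0,0,-3],"jaw": 1.5},{"dr": [0,0,0],"offset": [0,0,-5],"jaw": 1.5},{"dr": [0,0,0],"offset": [0,0,-7.5],"jaw": 1.5}]'

```text
time_s: 33.2
tcp_pos: [405.6, -311.2, 121.1]
eef_rot: [0.999, 0.053, -0.001, -0.001]
force: [0.2, -0.6, -5.4]
grip_width: 25.2
grip_force: 59.7
```

Call:
step_arm --deltas '[{"dr": [0,0,0],"offset": [0,0,-3],"jaw": 1.5},{"dr": [0,0,0],"offset": [0,0,-6],"jaw": 1.5},{"dr": [0,0,0],"offset": [0,0,-9],"jaw": 1.5},{"dr": [0,0,0],"offset": [0,0,-12],"jaw": 1.5},{"dr": [0,0,0],"offset": [0,0,-14.5],"jaw": 1.5}]'

```text
time_s: 33.7
tcp_pos: [406.3, -311.8, 267.8]
eef_rot: [0.999, 0.053, -0.0, -0.0]
force: [1.0, -1.4, -5.7]
grip_width: 25.2
grip_force: 59.9
```

Call:
step_arm --deltas '[{"dr": [0,0,0],"offset": [0,0,-2],"jaw": 1.5},{"dr": [0,0,0],"offset": [0,0,-3.5],"jaw": 1.5},{"dr": [0,0,0],"offset": [0,0,-4],"jaw": 1.5},{"dr": [0,0,0],"offset": [0,0,-4],"jaw": 1.5},{"dr": [0,0,0],"offset": [0,0,-4],"jaw": 1.5}]'

```text
time_s: 34.2
tcp_pos: [406.2, -311.8, 305.2]
eef_rot: [0.999, 0.053, -0.001, -0.001]
force: [-0.7, -0.8, -5.3]
grip_width: 25.3
grip_force: 59.8
```

```bash
python3 - <<'E'
from dq import *
T,p,q,H,S,V=look();s=read_state();print(T[:3].round(3),s["force"],s["wrist_torque"],s["grip_width"])
I=np.linalg.inv(T);t=q@I[:3,:3].T+I[:3,3]
m=(H>=20)&(H<32)&(S>170)&(V>60)&(t[...,2]<70)
for lo,hi in[(-75,-50),(10,35)]:
    k=m&(t[...,2]>lo)&(t[...,2]<hi)
    for sg in(1,-1):
        kk=k&(sg*t[...,1]>60);print(lo,sg,kk.sum(),np.median(t[kk],0).round(1) if kk.any() else "", t[kk].mean(0).round(1) if kk.any() else "")
E
```

```text
[[ 9.94000e-01  1.07000e-01 -2.00000e-03  4.06178e+02]
 [ 1.07000e-01 -9.94000e-01  2.00000e-03 -3.11751e+02]
 [-2.00000e-03 -2.00000e-03 -1.00000e+00  3.05170e+02]] [-0.31153661  1.20650383 -6.1949055 ] [-0.03748931  0.03658885 -0.01241698] 25.413041037146876
-75 1 0  
-75 -1 0  
10 1 3977 [ 11.  139.4  22.3] [  8.6 125.4  24.3]
10 -1 4054 [  10.2 -139.8   22.1] [   8.  -126.1   24.1]
```

Call:
step_arm --deltas '[{"dr": [0,0,0.06],"offset": [0,0,0],"jaw": 1.5},{"dr": [0,0,0.12],"offset": [0,0,0],"jaw": 1.5},{"dr": [0,0,0.17],"offset": [0,0,0],"jaw": 1.5},{"dr": [0,0,0.19],"offset": [0,0,0],"jaw": 1.5},{"dr": [0,0,0.19],"offset": [0,0,0],"jaw": 1.5}]'

```text
time_s: 34.75
tcp_pos: [406.5, -312.1, 305.5]
eef_rot: [0.999, -0.041, -0.001, -0.001]
force: [0.5, -0.1, -5.1]
grip_width: 25.3
grip_force: 59.8
```

Call:
step_arm --deltas '[{"dr": [0,0,0],"offset": [0,-2,0],"jaw": 1.5},{"dr": [0,0,0],"offset": [0,-5,0],"jaw": 1.5},{"dr": [0,0,0],"offset": [0,-8.5,0],"jaw": 1.5},{"dr": [0,0,0],"offset": [0,-12,0],"jaw": 1.5},{"dr": [0,0,0],"offset": [0,-16,0],"jaw": 1.5}]'

```text
time_s: 35.25
tcp_pos: [420.0, -152.1, 306.0]
eef_rot: [0.999, -0.042, -0.0, 0.0]
force: [0.4, -0.1, -5.0]
grip_width: 25.1
grip_force: 60.0
```

Call:
step_arm --deltas '[{"dr": [0,0,0],"offset": [0,-4,0],"jaw": 1.5},{"dr": [0,0,0],"offset": [0,-8,0],"jaw": 1.5},{"dr": [0,0,0],"offset": [0,-12,0],"jaw": 1.5},{"dr": [0,0,0],"offset": [0,-16,0],"jaw": 1.5},{"dr": [0,0,0],"offset": [0,-20,0],"jaw": 1.5}]'

```text
time_s: 35.75
tcp_pos: [436.4, 48.0, 306.2]
eef_rot: [0.999, -0.041, 0.0, 0.0]
force: [-0.0, -0.5, -6.6]
grip_width: 25.4
grip_force: 60.1
```

Call:
step_arm --deltas '[{"dr": [0,0,0],"offset": [0,-4,0],"jaw": 1.5},{"dr": [0,0,0],"offset": [0,-7,0],"jaw": 1.5},{"dr": [0,0,0],"offset": [0,-9.5,0],"jaw": 1.5},{"dr": [0,0,0],"offset": [0,-11,0],"jaw": 1.5},{"dr": [0,0,0],"offset": [0,-11.7,0],"jaw": 1.5}]'

```text
time_s: 36.25
tcp_pos: [446.2, 164.4, 305.9]
eef_rot: [0.999, -0.04, -0.0, -0.0]
force: [-0.7, -0.0, -6.6]
grip_width: 25.4
grip_force: 60.2
```

Call:
step_arm --deltas '[{"dr": [0,0,0],"offset": [0,0,0],"jaw": 1.5},{"dr": [0,0,0],"offset": [0,0,0],"jaw": 1.5},{"dr": [0,0,0],"offset": [0,0,0],"jaw": 1.5},{"dr": [0,0,0],"offset": [0,0,0],"jaw": 1.5},{"dr": [0,0,0],"offset": [0,0,0],"jaw": 1.5}]'

```text
time_s: 36.75
tcp_pos: [446.5, 162.3, 306.3]
eef_rot: [0.999, -0.042, 0.0, 0.0]
force: [-0.3, -0.4, -5.6]
grip_width: 25.6
grip_force: 60.2
```

```bash
python3 - <<'E'
from dq import *
T,p,q,H,S,V=look();s=read_state();print(T[:3].round(3),s["grip_width"])
np.savez("w11.npz",T=T,p=p)
I=np.linalg.inv(T);t=q@I[:3,:3].T+I[:3,3]
y=(H>=20)&(H<32)&(S>170)&(V>60)&(t[...,2]>12)&(t[...,2]<34)
print("tray rect tool",cv2.minAreaRect(t[y][:,:2].astype(np.float32)))
g=(q[...,2]>160)&(q[...,2]<182)&(S<60)&(abs(t[...,1])>140)
for sg in(1,-1):
    k=g&(sg*t[...,1]>0);print("arm",sg,k.sum(),cv2.minAreaRect(t[k][:,:2].astype(np.float32)) if k.sum()>20 else "")
E
```

```text
[[ 9.96000e-01 -8.40000e-02  0.00000e+00  4.46451e+02]
 [-8.40000e-02 -9.96000e-01 -0.00000e+00  1.62344e+02]
 [ 0.00000e+00  0.00000e+00 -1.00000e+00  3.06324e+02]] 24.838830438099933
tray rect tool ((1.4343070983886719, -0.6351776123046875), (110.94086456298828, 300.83660888671875), 0.09562140703201294)
arm 1 3083 ((115.3323974609375, 173.56324768066406), (131.03175354003906, 44.20472717285156), 2.2656688690185547)
arm -1 3178 ((115.61357879638672, -174.6464385986328), (41.82930374145508, 130.0456085205078), 89.67700958251953)
```

Tray is centred between the arms (arms at tool y +173.6/-174.6, tray at -0.6). I'll lower it past the plates, then move forward over the hooks.

Call:
step_arm --deltas '[{"dr": [0,0,0],"offset": [0,0,1],"jaw": 1.5},{"dr": [0,0,0],"offset": [0,0,2.5],"jaw": 1.5},{"dr": [0,0,0],"offset": [0,0,4.5],"jaw": 1.5},{"dr": [0,0,0],"offset": [0,0,6.5],"jaw": 1.5},{"dr": [0,0,0],"offset": [0,0,8.5],"jaw": 1.5}]'

```text
time_s: 37.3
tcp_pos: [446.1, 162.8, 219.9]
eef_rot: [0.999, -0.042, -0.0, 0.0]
force: [0.6, -0.0, -5.7]
grip_width: 25.3
grip_force: 60.4
```

Call:
step_arm --deltas '[{"dr": [0,0,0],"offset": [0,0,2],"jaw": 1.5},{"dr": [0,0,0],"offset": [0,0,4],"jaw": 1.5},{"dr": [0,0,0],"offset": [0,0,5.3],"jaw": 1.5},{"dr": [0,0,0],"offset": [0,0,5.3],"jaw": 1.5},{"dr": [0,0,0],"offset": [0,0,5.3],"jaw": 1.5}]'

```text
time_s: 37.8
tcp_pos: [446.5, 162.9, 168.1]
eef_rot: [0.999, -0.042, -0.0, 0.0]
force: [0.1, 0.2, -6.2]
grip_width: 25.0
grip_force: 60.1
```

Call:
step_arm --deltas '[{"dr": [0,0,0],"offset": [0.7,0,0],"jaw": 1.5},{"dr": [0,0,0],"offset": [1.4,0,0],"jaw": 1.5},{"dr": [0,0,0],"offset": [2.1,0,0],"jaw": 1.5},{"dr": [0,0,0],"offset": [2.8,0,0],"jaw": 1.5},{"dr": [0,0,0],"offset": [2.8,0,0],"jaw": 1.5}]'

```text
time_s: 38.3
tcp_pos: [476.2, 160.5, 168.5]
eef_rot: [0.999, -0.042, 0.001, -0.0]
force: [-0.3, -0.0, -5.4]
grip_width: 25.5
grip_force: 60.2
```

```bash
python3 - <<'E'
from dq import *
for n in("side","top"):
    T,p,d=shot(n);X=cloud(n,d);np.savez(f"{n}12.npz",p=p,d=d)
s=read_state();print(T[:3,3],s["force"],s["wrist_torque"])
# pin vs hook: project expected pins and hooks in side/top for pixel consistency
o=T[:3,3];R_=T[:3,:3];ex,ey=R_[:,0],-R_[:,1]
z=np.load("side12.npz");X=cloud("side",z["d"]);H,S,V=[hsv(z["p"])[...,i].astype(int) for i in range(3)]
y=(H>=18)&(H<34)&(S>130)&(V>60);L=(X-o)@np.c_[ex,ey,[0,0,1]]
for sg in(1,-1):
    k=y&(sg*L[...,1]>140)&(L[...,2]>20)&(abs(L[...,0])<60);print("upright/pin",sg,k.sum(),np.percentile(L[k],[2,50,98],0).round(1) if k.any() else "")
E
```

```text
[475.06112152 160.54673788 168.29339088] [-0.28032714 -0.29246813 -5.7323604 ] [-0.0012814   0.04287267 -0.02521893]
upright/pin 1 3 [[ 52.7 170.   23. ]
 [ 52.8 173.4  29.4]
 [ 52.9 176.1  29.5]]
upright/pin -1 121 [[ -10.  -198.4   24.9]
 [   2.5 -157.9   59.7]
 [  53.9 -146.9   67.9]]
```

Call:
step_arm --deltas '[{"dr": [0,0,0],"offset": [0,0,1],"jaw": 1.5},{"dr": [0,0,0],"offset": [0,0,2.2],"jaw": 1.5},{"dr": [0,0,0],"offset": [0,0,3.5],"jaw": 1.5},{"dr": [0,0,0],"offset": [0,0,4.6],"jaw": 1.5},{"dr": [0,0,0],"offset": [0,0,5.5],"jaw": 1.5}]'

```text
time_s: 38.9
tcp_pos: [473.5, 160.5, 111.7]
eef_rot: [0.999, -0.042, -0.001, 0.0]
force: [-0.0, 0.3, -5.3]
grip_width: 25.2
grip_force: 60.3
```

Call:
step_arm --deltas '[{"dr": [0,0,0],"offset": [0,0,0.4],"jaw": 1.5},{"dr": [0,0,0],"offset": [0,0,0.8],"jaw": 1.5},{"dr": [0,0,0],"offset": [0,0,1.2],"jaw": 1.5},{"dr": [0,0,0],"offset": [0,0,1.5],"jaw": 1.5},{"dr": [0,0,0],"offset": [0,0,1.5],"jaw": 1.5}]'

```text
time_s: 39.4
tcp_pos: [474.2, 160.6, 98.1]
eef_rot: [0.999, -0.042, -0.0, 0.0]
force: [-1.0, 0.4, -4.8]
grip_width: 25.3
grip_force: 60.1
```

Call:
step_arm --deltas '[{"dr": [0,0,0],"offset": [0,0,0.2],"jaw": 1.5},{"dr": [0,0,0],"offset": [0,0,0.3],"jaw": 1.5},{"dr": [0,0,0],"offset": [0,0,0.4],"jaw": 1.5},{"dr": [0,0,0],"offset": [0,0,0.5],"jaw": 1.5},{"dr": [0,0,0],"offset": [0,0,0.5],"jaw": 1.5}]'

```text
time_s: 39.9
tcp_pos: [475.5, 160.7, 93.8]
eef_rot: [0.999, -0.042, 0.001, -0.0]
force: [2.5, -0.5, -2.2]
grip_width: 25.4
grip_force: 60.6
```

Call:
step_arm --deltas '[{"dr": [0,0,0],"offset": [0,0,0.05],"jaw": 1.5},{"dr": [0,0,0],"offset": [0,0,0.1],"jaw": 1.5},{"dr": [0,0,0],"offset": [0,0,0.1],"jaw": 1.5},{"dr": [0,0,0],"offset": [0,0,0.1],"jaw": 1.5},{"dr": [0,0,0],"offset": [0,0,0.1],"jaw": 1.5}]'

```text
time_s: 40.4
tcp_pos: [475.9, 160.8, 93.1]
eef_rot: [0.999, -0.042, 0.002, -0.0]
force: [4.6, -0.9, 4.1]
grip_width: 25.2
grip_force: 61.4
```

Call:
step_arm --deltas '[{"dr": [0,0,0],"offset": [0.1,0,0],"jaw": 1.5},{"dr": [0,0,0],"offset": [0.15,0,0],"jaw": 1.5},{"dr": [0,0,0],"offset": [0.15,0,0],"jaw": 1.5},{"dr": [0,0,0],"offset": [0.15,0,0],"jaw": 1.5},{"dr": [0,0,0],"offset": [0.15,0,0],"jaw": 1.5}]'

```text
time_s: 40.9
tcp_pos: [476.2, 160.7, 92.7]
eef_rot: [0.999, -0.042, 0.0, -0.0]
force: [3.0, 0.7, 5.5]
grip_width: 25.0
grip_force: 61.8
```

Call:
step_arm --deltas '[{"dr": [0,0,0],"offset": [0,0,0],"jaw": 2.5},{"dr": [0,0,0],"offset": [0,0,0],"jaw": 3},{"dr": [0,0,0],"offset": [0,0,0],"jaw": 4},{"dr": [0,0,0],"offset": [0,0,0],"jaw": 6},{"dr": [0,0,0],"offset": [0,0,0],"jaw": 8}]'

```text
time_s: 41.4
tcp_pos: [474.9, 160.4, 91.7]
eef_rot: [0.999, -0.042, -0.001, 0.0]
force: [0.4, 0.3, 0.5]
grip_width: 67.9
grip_force: 0.0
```

Call:
step_arm --deltas '[{"dr": [0,0,0],"offset": [0,0,-1],"jaw": 8},{"dr": [0,0,0],"offset": [0,0,-3],"jaw": 8},{"dr": [0,0,0],"offset": [0,0,-6],"jaw": 8},{"dr": [0,0,0],"offset": [0,0,-10],"jaw": 8},{"dr": [0,0,0],"offset": [0,0,-14],"jaw": 8}]'

```text
time_s: 41.9
tcp_pos: [475.3, 160.4, 234.1]
eef_rot: [0.999, -0.042, -0.0, 0.0]
force: [1.2, 0.3, -0.6]
grip_width: 79.7
grip_force: 0.0
```

Call:
step_arm --deltas '[{"dr": [0,0,0],"offset": [0,0,-4],"jaw": 8},{"dr": [0,0,0],"offset": [0,0,-8],"jaw": 8},{"dr": [0,0,0],"offset": [0,0,-12],"jaw": 8},{"dr": [0,0,0],"offset": [0,0,-12],"jaw": 8},{"dr": [0,0,0],"offset": [0,0,-12],"jaw": 8}]'

```text
time_s: 42.4
tcp_pos: [475.8, 160.5, 353.6]
eef_rot: [0.999, -0.042, 0.001, -0.0]
force: [0.5, 0.6, -0.3]
grip_width: 79.7
grip_force: 0.0
```

```bash
cat > chk.py <<'E'
from dq import *
capture("wrist")
T,p,q,H,S,V=look();print(T[:3,3].round(1))
ex=np.array([.9966,-.083,0]);ey=np.array([.083,.9966,0]);o=np.array([475.5+3,160.3,0])
L=np.stack([(q-o)@ex,(q-o)@ey,q[...,2]],-1)
y=(H>=18)&(H<34)&(S>150)&(V>60)&(abs(L[...,1])<210)&(abs(L[...,0])<90)
for sg in(1,-1):
    k=y&(sg*L[...,1]>140)&(L[...,2]>148)&(L[...,2]<175);print("upright top",sg,k.sum(),np.median(L[k],0).round(1) if k.any() else "")
k=y&(L[...,2]>62)&(L[...,2]<80);print("walls",k.sum(),cv2.minAreaRect(L[k][:,:2].astype(np.float32)),"z",np.median(L[k][:,2]))
for a,b in((1,1),(1,-1),(-1,1),(-1,-1)):
    kk=y&(a*L[...,0]>49)&(a*L[...,0]<56)&(b*L[...,1]>60)&(b*L[...,1]<140)&(L[...,2]>55);print((a,b),kk.sum(),np.percentile(L[kk][:,2],80).round(1) if kk.any() else "")
w=(H<18)&(H>9)&(S>110)&(S<200)&(V>100)&(q[...,2]>28)&(q[...,2]<44)&(q[...,1]<-200)
for b in blobs(w,60): print("cake?",b,wplane(T,*b[:2],36).round(1))
E
python3 chk.py
```

```text
[475.2 160.4 352.1]
upright top 1 439 [  0.8 164.  155.5]
upright top -1 437 [   0.2 -163.8  156. ]
walls 2356 ((-0.5810127258300781, 0.9599609375), (111.33680725097656, 301.1744079589844), 0.045054975897073746) z 70.95361189336228
(1, 1) 201 71.9
(1, -1) 201 71.9
(-1, 1) 312 71.4
(-1, -1) 311 71.7
cake? (np.float64(505.7), np.float64(65.4), 181) [ 634.4 -357.3   36. ]
cake? (np.float64(484.6), np.float64(82.1), 226) [ 593.4 -288.3   36. ]
cake? (np.float64(509.1), np.float64(116.7), 85) [ 529.4 -365.    36. ]
cake? (np.float64(482.7), np.float64(119.6), 227) [ 520.5 -281.5   36. ]
```

The tray hangs level: wall tops at 71 mm at all four corners, pins at hook height at both ends. Now the cakes.

Call:
step_arm --deltas '[{"dr": [0,0,-0.15],"offset": [0.9,4,0],"jaw": 8},{"dr": [0,0,-0.3],"offset": [1.8,8,0],"jaw": 8},{"dr": [0,0,-0.45],"offset": [2.7,12,0],"jaw": 8},{"dr": [0,0,-0.6],"offset": [3.7,16,0],"jaw": 8},{"dr": [0,0,-0.75],"offset": [4.6,19.7,0],"jaw": 8}]'

```text
time_s: 43.0
tcp_pos: [504.3, -39.4, 350.5]
eef_rot: [0.952, 0.306, -0.002, -0.001]
force: [0.7, 0.7, -0.3]
grip_width: 79.7
grip_force: 0.0
```

Call:
step_arm --deltas '[{"dr": [0,0,-0.15],"offset": [-2,3.5,0],"jaw": 8},{"dr": [0,0,-0.3],"offset": [-4,7,0],"jaw": 8},{"dr": [0,0,-0.45],"offset": [-6,10.5,0],"jaw": 8},{"dr": [0,0,-0.6],"offset": [-8,14,0],"jaw": 8},{"dr": [0,0,-0.75],"offset": [-10,17.6,0],"jaw": 8}]'

```text
time_s: 43.5
tcp_pos: [524.6, -240.6, 350.3]
eef_rot: [0.775, 0.632, -0.001, -0.002]
force: [0.2, 0.5, 0.3]
grip_width: 79.6
grip_force: 0.0
```

Call:
step_arm --deltas '[{"dr": [0,0,-0.071],"offset": [-3,1.3,2],"jaw": 8},{"dr": [0,0,-0.071],"offset": [-6,2.6,4],"jaw": 8},{"dr": [0,0,-0.071],"offset": [-8.5,3.85,5],"jaw": 8},{"dr": [0,0,-0.071],"offset": [-8.5,3.85,5],"jaw": 8},{"dr": [0,0,-0.071],"offset": [-8.5,3.85,5],"jaw": 8}]'

```text
time_s: 44.0
tcp_pos: [544.7, -330.3, 300.0]
eef_rot: [0.755, 0.656, -0.0, -0.002]
force: [0.0, 0.5, 0.9]
grip_width: 80.0
grip_force: 0.0
```

```bash
cat > ck.py <<'E'
from dq import *
# cakes in view: tops at z~36, brown not red; centre in world (+ tool-frame, x bias -3 applied) and height check
for i in range(2): capture("wrist")
T,p,q,H,S,V=look();print("T",T[:3,3].round(1),"th",round(np.arctan2(T[1,0],T[0,0]),3))
m=(abs(q[...,2]-36)<7)&(q[...,1]<-150)&(S>90)&(H>6)&(H<22)
m=cv2.morphologyEx(m.astype(np.uint8),cv2.MORPH_OPEN,np.ones((5,5)))>0
l=cv2.connectedComponents(m.astype(np.uint8))[1];I=np.linalg.inv(T)
for i in range(1,l.max()+1):
    k=l==i
    if k.sum()<200: continue
    c,r=cv2.minEnclosingCircle(q[k][:,:2].astype(np.float32));c3=np.r_[c,36.];t=I[:3,:3]@c3+I[:3,3];t[0]-=3
    print("cake world",np.round(c,1),"r",round(r,1),"n",k.sum(),"hue",np.median(H[k]),"z",np.median(q[k][:,2]).round(1),"-> tool offset cm",(t/10).round(2))
E
python3 ck.py
```

```text
T [ 545.2 -329.5  302.1] th 1.433
cake world [ 592.7 -291.1] r 21.4 n 691 hue 16.0 z 36.6 -> tool offset cm [ 4.12  4.21 26.61]
cake world [ 520.5 -284.6] r 21.9 n 672 hue 15.0 z 36.5 -> tool offset cm [ 3.78 -3.03 26.61]
cake world [ 634.4 -360.1] r 21.6 n 609 hue 16.0 z 36.6 -> tool offset cm [-2.13  9.28 26.6 ]
cake world [ 528.9 -376.7] r 21.3 n 614 hue 16.0 z 36.7 -> tool offset cm [-5.23 -0.94 26.6 ]
```

Call:
step_arm --deltas '[{"dr": [0,0,-0.055],"offset": [1,-0.8,4],"jaw": 5.8},{"dr": [0,0,-0.055],"offset": [2,-1.6,8],"jaw": 5.8},{"dr": [0,0,-0.055],"offset": [3,-2.4,13],"jaw": 5.8},{"dr": [0,0,-0.055],"offset": [3.78,-3.03,18],"jaw": 5.8},{"dr": [0,0,-0.055],"offset": [3.78,-3.03,23],"jaw": 5.8}]'

```text
time_s: 44.65
tcp_pos: [520.2, -286.8, 75.0]
eef_rot: [0.735, 0.678, 0.0, 0.001]
force: [0.7, -0.4, -1.1]
grip_width: 58.3
grip_force: 0.0
```

Call:
step_arm --deltas '[{"dr": [0,0,0],"offset": [0,0,0],"jaw": 5.8},{"dr": [0,0,0],"offset": [0,0,0],"jaw": 5.8},{"dr": [0,0,0],"offset": [0,0,0],"jaw": 5.8},{"dr": [0,0,0],"offset": [0,0,0],"jaw": 5.8},{"dr": [0,0,0],"offset": [0,0,0],"jaw": 5.8}]'

```text
time_s: 45.15
tcp_pos: [521.9, -289.9, 77.2]
eef_rot: [0.736, 0.677, 0.0, 0.002]
force: [0.8, 1.0, -1.0]
grip_width: 58.2
grip_force: 0.0
```

Call:
step_arm --deltas '[{"dr": [0,0,0],"offset": [0.2,-0.2,2],"jaw": 5.8},{"dr": [0,0,0],"offset": [0.2,-0.2,4],"jaw": 5.8},{"dr": [0,0,0],"offset": [0.2,-0.2,5.5],"jaw": 5.8},{"dr": [0,0,0],"offset": [0.2,-0.2,6.9],"jaw": 5.8},{"dr": [0,0,0],"offset": [0.2,-0.2,6.9],"jaw": 5.8}]'

```text
time_s: 45.65
tcp_pos: [518.0, -286.4, 5.0]
eef_rot: [0.736, 0.677, -0.0, -0.001]
force: [-0.2, -0.3, 0.6]
grip_width: 57.8
grip_force: 0.0
```

Call:
step_arm --deltas '[{"dr": [0,0,0],"offset": [0,0,0],"jaw": 5.5},{"dr": [0,0,0],"offset": [0,0,0],"jaw": 4},{"dr": [0,0,0],"offset": [0,0,0],"jaw": 3.5},{"dr": [0,0,0],"offset": [0,0,0],"jaw": 3.5},{"dr": [0,0,0],"offset": [0,0,0],"jaw": 3.5}]'

```text
time_s: 46.15
tcp_pos: [519.9, -287.6, 7.4]
eef_rot: [0.736, 0.677, 0.0, 0.002]
force: [0.1, -0.1, 6.2]
grip_width: 42.5
grip_force: 61.1
```

Call:
step_arm --deltas '[{"dr": [0,0,0],"offset": [0,0,0],"jaw": 3.5},{"dr": [0,0,0],"offset": [0,0,-1],"jaw": 3.5},{"dr": [0,0,0],"offset": [0,0,-3],"jaw": 3.5},{"dr": [0,0,0],"offset": [0,0,-7],"jaw": 3.5},{"dr": [0,0,0],"offset": [0,0,-11],"jaw": 3.5}]'

```text
time_s: 46.65
tcp_pos: [518.0, -286.2, 116.7]
eef_rot: [0.736, 0.677, -0.0, -0.001]
force: [1.3, -0.8, -0.0]
grip_width: 42.4
grip_force: 61.0
```

Call:
step_arm --deltas '[{"dr": [0,0,0],"offset": [0,0,-4.5],"jaw": 3.5},{"dr": [0,0,0],"offset": [0,0,-9],"jaw": 3.5},{"dr": [0,0,0],"offset": [0,0,-13.5],"jaw": 3.5},{"dr": [0,0,0],"offset": [0,0,-18],"jaw": 3.5},{"dr": [0,0,0],"offset": [0,0,-19],"jaw": 3.5}]'

```text
time_s: 47.15
tcp_pos: [520.3, -287.8, 312.6]
eef_rot: [0.736, 0.677, 0.001, 0.005]
force: [0.4, 0.2, 0.0]
grip_width: 42.8
grip_force: 61.0
```

Call:
step_arm --deltas '[{"dr": [0,0,0],"offset": [4,-0.6,0],"jaw": 3.5},{"dr": [0,0,0],"offset": [8,-1.2,0],"jaw": 3.5},{"dr": [0,0,0],"offset": [12,-1.8,0],"jaw": 3.5},{"dr": [0,0,0],"offset": [16,-2.4,0],"jaw": 3.5},{"dr": [0,0,0],"offset": [20,-3,0],"jaw": 3.5}]'

```text
time_s: 47.65
tcp_pos: [504.3, -83.2, 305.1]
eef_rot: [0.736, 0.677, -0.0, -0.001]
force: [1.4, 1.2, -0.9]
grip_width: 42.3
grip_force: 60.9
```

Call:
step_arm --deltas '[{"dr": [0,0,0],"offset": [4,-0.6,0],"jaw": 3.5},{"dr": [0,0,0],"offset": [8,-1.2,0],"jaw": 3.5},{"dr": [0,0,0],"offset": [12,-1.8,0],"jaw": 3.5},{"dr": [0,0,0],"offset": [16,-2.4,0],"jaw": 3.5},{"dr": [0,0,0],"offset": [20,-3,0],"jaw": 3.5}]'

```text
time_s: 48.15
tcp_pos: [490.9, 118.3, 305.2]
eef_rot: [0.736, 0.677, -0.001, -0.0]
force: [0.7, -0.7, -1.2]
grip_width: 42.6
grip_force: 60.9
```

Call:
step_arm --deltas '[{"dr": [0,0,0],"offset": [4,-0.6,0],"jaw": 3.5},{"dr": [0,0,0],"offset": [8,-1.2,0],"jaw": 3.5},{"dr": [0,0,0],"offset": [12,-1.8,1],"jaw": 3.5},{"dr": [0,0,0],"offset": [14.4,-2.2,5],"jaw": 3.5},{"dr": [0,0,0],"offset": [14.4,-2.2,9],"jaw": 3.5}]'

```text
time_s: 48.65
tcp_pos: [481.6, 265.5, 214.9]
eef_rot: [0.735, 0.679, 0.001, -0.0]
force: [0.7, -0.2, -1.5]
grip_width: 42.5
grip_force: 60.9
```

Call:
step_arm --deltas '[{"dr": [0,0,0],"offset": [0,0,1],"jaw": 3.5},{"dr": [0,0,0],"offset": [0,0,1],"jaw": 3.5},{"dr": [0,0,0],"offset": [0,0,1],"jaw": 3.5},{"dr": [0,0,0],"offset": [0,0,1],"jaw": 3.5},{"dr": [0,0,0],"offset": [0,0,1],"jaw": 3.5}]'

```text
time_s: 49.15
tcp_pos: [483.4, 262.1, 207.7]
eef_rot: [0.736, 0.677, 0.002, 0.001]
force: [-0.8, 0.4, -0.9]
grip_width: 42.3
grip_force: 61.1
```

Call:
step_arm --deltas '[{"dr": [0,0,0],"offset": [0,0,3],"jaw": 3.5},{"dr": [0,0,0],"offset": [0,0,6],"jaw": 3.5},{"dr": [0,0,0],"offset": [0,0,9],"jaw": 3.5},{"dr": [0,0,0],"offset": [0,0,11],"jaw": 3.5},{"dr": [0,0,0],"offset": [0,0,12.5],"jaw": 3.5}]'

```text
time_s: 49.65
tcp_pos: [482.4, 261.8, 80.3]
eef_rot: [0.736, 0.677, 0.0, 0.0]
force: [-0.4, -0.5, -0.4]
grip_width: 42.5
grip_force: 61.1
```

Call:
step_arm --deltas '[{"dr": [0,0,0],"offset": [0,0,0.8],"jaw": 3.5},{"dr": [0,0,0],"offset": [0,0,1.5],"jaw": 3.5},{"dr": [0,0,0],"offset": [0,0,2],"jaw": 3.5},{"dr": [0,0,0],"offset": [0,0,2.2],"jaw": 3.5},{"dr": [0,0,0],"offset": [0,0,2.3],"jaw": 3.5}]'

```text
time_s: 50.15
tcp_pos: [482.6, 262.3, 58.2]
eef_rot: [0.736, 0.677, 0.0, 0.0]
force: [0.2, 0.1, -0.3]
grip_width: 42.3
grip_force: 61.1
```

Call:
step_arm --deltas '[{"dr": [0,0,0],"offset": [0,0,0],"jaw": 3.5},{"dr": [0,0,0],"offset": [0,0,0],"jaw": 3.5},{"dr": [0,0,0],"offset": [0,0,0],"jaw": 3.5},{"dr": [0,0,0],"offset": [0,0,0],"jaw": 3.5},{"dr": [0,0,0],"offset": [0,0,0],"jaw": 3.5}]'

```text
time_s: 50.65
tcp_pos: [482.3, 262.2, 58.0]
eef_rot: [0.736, 0.677, 0.0, 0.0]
force: [-1.2, -0.0, -0.9]
grip_width: 42.7
grip_force: 61.1
```

Call:
step_arm --deltas '[{"dr": [0,0,0],"offset": [0,0,0],"jaw": 4.6},{"dr": [0,0,0],"offset": [0,0,0],"jaw": 5},{"dr": [0,0,0],"offset": [0,0,0],"jaw": 5.2},{"dr": [0,0,0],"offset": [0,0,0],"jaw": 5.2},{"dr": [0,0,0],"offset": [0,0,-1],"jaw": 5.2}]'

```text
time_s: 51.15
tcp_pos: [481.2, 261.7, 67.1]
eef_rot: [0.736, 0.677, -0.001, -0.001]
force: [0.1, -0.2, 0.4]
grip_width: 52.0
grip_force: 0.0
```

Call:
step_arm --deltas '[{"dr": [0,0,0],"offset": [0,0,-3],"jaw": 5.2},{"dr": [0,0,0],"offset": [0,0,-7.5],"jaw": 5.2},{"dr": [0,0,0],"offset": [0,0,-12],"jaw": 5.8},{"dr": [0,0,0],"offset": [0,0,-16.5],"jaw": 5.8},{"dr": [0,0,0],"offset": [0,0,-21],"jaw": 5.8}]'

```text
time_s: 51.65
tcp_pos: [481.8, 262.0, 280.7]
eef_rot: [0.736, 0.677, 0.001, 0.0]
force: [0.5, 0.6, 0.1]
grip_width: 58.1
grip_force: 0.0
```

Call:
step_arm --deltas '[{"dr": [0,0,0],"offset": [-4,0.8,0],"jaw": 5.8},{"dr": [0,0,0],"offset": [-8,1.6,0],"jaw": 5.8},{"dr": [0,0,0],"offset": [-12,2.4,-1],"jaw": 5.8},{"dr": [0,0,0],"offset": [-16,3.2,-2],"jaw": 5.8},{"dr": [0,0,0],"offset": [-20,4,-2],"jaw": 5.8}]'

```text
time_s: 52.15
tcp_pos: [506.0, 58.0, 300.2]
eef_rot: [0.736, 0.677, 0.001, 0.001]
force: [0.5, 0.1, 0.5]
grip_width: 58.2
grip_force: 0.0
```

Call:
step_arm --deltas '[{"dr": [0,0,0],"offset": [-4,0.8,0],"jaw": 5.8},{"dr": [0,0,0],"offset": [-8,1.6,0],"jaw": 5.8},{"dr": [0,0,0],"offset": [-12,2.4,0],"jaw": 5.8},{"dr": [0,0,0],"offset": [-16,3.2,0],"jaw": 5.8},{"dr": [0,0,0],"offset": [-20,4,0],"jaw": 5.8}]'

```text
time_s: 52.65
tcp_pos: [528.5, -144.7, 298.8]
eef_rot: [0.736, 0.677, 0.0, 0.001]
force: [1.0, -0.2, 1.1]
grip_width: 58.0
grip_force: 0.0
```

Call:
step_arm --deltas '[{"dr": [0,0,0],"offset": [-4,0.8,0],"jaw": 5.8},{"dr": [0,0,0],"offset": [-8,1.6,0],"jaw": 5.8},{"dr": [0,0,0],"offset": [-12,2.4,0],"jaw": 5.8},{"dr": [0,0,0],"offset": [-16,3.2,0],"jaw": 5.8},{"dr": [0,0,0],"offset": [-18.9,4.2,0],"jaw": 5.8}]'

```text
time_s: 53.15
tcp_pos: [554.4, -337.6, 298.5]
eef_rot: [0.736, 0.677, -0.0, 0.0]
force: [0.2, 0.7, -0.1]
grip_width: 58.3
grip_force: 0.0
```

Call:
step_arm --deltas '[{"dr": [0,0,0],"offset": [0,0,0],"jaw": 5.8},{"dr": [0,0,0],"offset": [0,0,0],"jaw": 5.8},{"dr": [0,0,0],"offset": [0,0,0],"jaw": 5.8},{"dr": [0,0,0],"offset": [0,0,0],"jaw": 5.8},{"dr": [0,0,0],"offset": [0,0,0],"jaw": 5.8}]'

```text
time_s: 53.65
tcp_pos: [554.9, -333.8, 298.5]
eef_rot: [0.735, 0.678, 0.0, 0.0]
force: [-0.9, 0.7, 0.5]
grip_width: 58.2
grip_force: 0.0
```

```bash
python3 ck.py
```

```text
T [ 555.  -334.1  298.3] th 1.489
cake world [ 592.6 -291.3] r 21.5 n 680 hue 16.0 z 36.6 -> tool offset cm [ 4.28  3.39 26.23]
cake world [ 634. -360.] r 21.4 n 630 hue 16.0 z 36.7 -> tool offset cm [-2.22  8.08 26.24]
cake world [ 529.2 -376.4] r 21.3 n 631 hue 16.0 z 36.8 -> tool offset cm [-4.72 -2.24 26.23]
```

Call:
step_arm --deltas '[{"dr": [0,0,0],"offset": [1.5,1.2,4],"jaw": 5.8},{"dr": [0,0,0],"offset": [3,2.4,8],"jaw": 5.8},{"dr": [0,0,0],"offset": [4.28,3.39,12.5],"jaw": 5.8},{"dr": [0,0,0],"offset": [4.28,3.39,17],"jaw": 5.8},{"dr": [0,0,0],"offset": [4.28,3.39,21],"jaw": 5.8}]'

```text
time_s: 54.3
tcp_pos: [592.2, -294.0, 85.9]
eef_rot: [0.735, 0.678, -0.0, -0.0]
force: [-0.6, -0.1, -0.6]
grip_width: 58.1
grip_force: 0.0
```

Call:
step_arm --deltas '[{"dr": [0,0,0],"offset": [0,0,1],"jaw": 5.8},{"dr": [0,0,0],"offset": [0,0,2.5],"jaw": 5.8},{"dr": [0,0,0],"offset": [0,0,4.5],"jaw": 5.8},{"dr": [0,0,0],"offset": [0,0,6.5],"jaw": 5.8},{"dr": [0,0,0],"offset": [0,0,8.1],"jaw": 5.8}]'

```text
time_s: 54.8
tcp_pos: [593.2, -295.8, 7.8]
eef_rot: [0.736, 0.677, 0.0, 0.001]
force: [0.3, -0.3, 0.0]
grip_width: 57.7
grip_force: 0.0
```

Call:
step_arm --deltas '[{"dr": [0,0,0],"offset": [0,0,0],"jaw": 5.8},{"dr": [0,0,0],"offset": [0,0,0],"jaw": 5.5},{"dr": [0,0,0],"offset": [0,0,0],"jaw": 4},{"dr": [0,0,0],"offset": [0,0,0],"jaw": 3.5},{"dr": [0,0,0],"offset": [0,0,0],"jaw": 3.5}]'

```text
time_s: 55.3
tcp_pos: [593.7, -296.1, 9.2]
eef_rot: [0.736, 0.677, 0.001, 0.002]
force: [-0.0, -0.0, 6.4]
grip_width: 42.4
grip_force: 61.3
```

Call:
step_arm --deltas '[{"dr": [0,0,0],"offset": [0,0,0],"jaw": 3.5},{"dr": [0,0,0],"offset": [0,0,-1],"jaw": 3.5},{"dr": [0,0,0],"offset": [0,0,-3],"jaw": 3.5},{"dr": [0,0,0],"offset": [0,0,-7],"jaw": 3.5},{"dr": [0,0,0],"offset": [0,0,-11],"jaw": 3.5}]'

```text
time_s: 55.8
tcp_pos: [591.5, -294.6, 117.7]
eef_rot: [0.736, 0.677, -0.0, -0.001]
force: [0.2, -0.4, -1.3]
grip_width: 42.4
grip_force: 61.0
```

Call:
step_arm --deltas '[{"dr": [0,0,0],"offset": [0,0,-4.5],"jaw": 3.5},{"dr": [0,0,0],"offset": [0,0,-9],"jaw": 3.5},{"dr": [0,0,0],"offset": [0,0,-13.5],"jaw": 3.5},{"dr": [0,0,0],"offset": [0,0,-18],"jaw": 3.5},{"dr": [0,0,0],"offset": [0,0,-19],"jaw": 3.5}]'

```text
time_s: 56.3
tcp_pos: [593.8, -296.0, 314.4]
eef_rot: [0.736, 0.677, 0.001, 0.006]
force: [0.0, -0.4, -0.7]
grip_width: 42.5
grip_force: 60.9
```

Call:
step_arm --deltas '[{"dr": [0,0,0],"offset": [4,-1.2,0],"jaw": 3.5},{"dr": [0,0,0],"offset": [8,-2.4,0],"jaw": 3.5},{"dr": [0,0,0],"offset": [12,-3.6,0],"jaw": 3.5},{"dr": [0,0,0],"offset": [16,-4.8,0],"jaw": 3.5},{"dr": [0,0,0],"offset": [20,-6,0],"jaw": 3.5}]'

```text
time_s: 56.8
tcp_pos: [547.7, -89.1, 306.2]
eef_rot: [0.736, 0.677, -0.0, -0.001]
force: [-0.4, 0.2, 0.3]
grip_width: 42.6
grip_force: 61.0
```

Call:
step_arm --deltas '[{"dr": [0,0,0],"offset": [4,-1.2,0],"jaw": 3.5},{"dr": [0,0,0],"offset": [8,-2.4,0],"jaw": 3.5},{"dr": [0,0,0],"offset": [12,-3.6,0],"jaw": 3.5},{"dr": [0,0,0],"offset": [16,-4.8,0],"jaw": 3.5},{"dr": [0,0,0],"offset": [20,-6,0],"jaw": 3.5}]'

```text
time_s: 57.3
tcp_pos: [504.4, 115.0, 306.4]
eef_rot: [0.736, 0.677, -0.001, -0.0]
force: [1.5, 1.4, -1.5]
grip_width: 42.4
grip_force: 61.0
```

Call:
step_arm --deltas '[{"dr": [0,0,0],"offset": [3.5,-1.2,0],"jaw": 3.5},{"dr": [0,0,0],"offset": [7,-2.4,1],"jaw": 3.5},{"dr": [0,0,0],"offset": [9.5,-3.4,4],"jaw": 3.5},{"dr": [0,0,0],"offset": [9.5,-3.4,8],"jaw": 3.5},{"dr": [0,0,0],"offset": [9.5,-3.4,10],"jaw": 3.5}]'

```text
time_s: 57.8
tcp_pos: [476.7, 211.3, 203.4]
eef_rot: [0.735, 0.678, -0.003, -0.001]
force: [-0.1, -1.0, -0.6]
grip_width: 42.3
grip_force: 61.0
```

Call:
step_arm --deltas '[{"dr": [0,0,0],"offset": [0,0,0],"jaw": 3.5},{"dr": [0,0,0],"offset": [0,0,0],"jaw": 3.5},{"dr": [0,0,0],"offset": [0,0,0],"jaw": 3.5},{"dr": [0,0,0],"offset": [0,0,0],"jaw": 3.5},{"dr": [0,0,0],"offset": [0,0,0],"jaw": 3.5}]'

```text
time_s: 58.3
tcp_pos: [480.5, 210.9, 208.0]
eef_rot: [0.736, 0.677, 0.001, 0.001]
force: [-0.1, 0.3, -1.3]
grip_width: 42.5
grip_force: 61.1
```

Call:
step_arm --deltas '[{"dr": [0,0,0],"offset": [0.15,0,3],"jaw": 3.5},{"dr": [0,0,0],"offset": [0.15,0,6],"jaw": 3.5},{"dr": [0,0,0],"offset": [0.15,0,9],"jaw": 3.5},{"dr": [0,0,0],"offset": [0.15,0,11],"jaw": 3.5},{"dr": [0,0,0],"offset": [0.15,0,12.5],"jaw": 3.5}]'

```text
time_s: 58.8
tcp_pos: [479.7, 212.2, 80.8]
eef_rot: [0.736, 0.677, -0.0, -0.0]
force: [-0.4, -0.0, -0.6]
grip_width: 42.2
grip_force: 61.1
```

Call:
step_arm --deltas '[{"dr": [0,0,0],"offset": [0,0,0.8],"jaw": 3.5},{"dr": [0,0,0],"offset": [0,0,1.5],"jaw": 3.5},{"dr": [0,0,0],"offset": [0,0,1.9],"jaw": 3.5},{"dr": [0,0,0],"offset": [0,0,2.3],"jaw": 3.5},{"dr": [0,0,0],"offset": [0,0,2.3],"jaw": 3.5}]'

```text
time_s: 59.3
tcp_pos: [480.2, 212.5, 59.0]
eef_rot: [0.736, 0.677, 0.0, 0.0]
force: [-0.1, -0.1, -0.6]
grip_width: 42.4
grip_force: 61.3
```

Call:
step_arm --deltas '[{"dr": [0,0,0],"offset": [0,0,0],"jaw": 3.5},{"dr": [0,0,0],"offset": [0,0,0],"jaw": 4.6},{"dr": [0,0,0],"offset": [0,0,0],"jaw": 5.2},{"dr": [0,0,0],"offset": [0,0,0],"jaw": 5.2},{"dr": [0,0,0],"offset": [0,0,-1],"jaw": 5.2}]'

```text
time_s: 59.8
tcp_pos: [479.0, 212.1, 68.2]
eef_rot: [0.736, 0.677, -0.001, -0.001]
force: [-0.4, -0.1, -0.3]
grip_width: 51.8
grip_force: 0.0
```

Call:
step_arm --deltas '[{"dr": [0,0,0],"offset": [0,0,-3],"jaw": 5.2},{"dr": [0,0,0],"offset": [0,0,-7.5],"jaw": 5.2},{"dr": [0,0,0],"offset": [0,0,-12],"jaw": 5.8},{"dr": [0,0,0],"offset": [0,0,-16.5],"jaw": 5.8},{"dr": [0,0,0],"offset": [0,0,-21],"jaw": 5.8}]'

```text
time_s: 60.3
tcp_pos: [479.5, 212.4, 281.7]
eef_rot: [0.736, 0.677, 0.001, 0.0]
force: [1.1, 0.1, 0.6]
grip_width: 58.1
grip_force: 0.0
```

```bash
cat > tr.py <<'E'
from dq import *
capture("wrist")
T,p,q,H,S,V=look();print(T[:3,3].round(1))
ex=np.array([.9966,-.083,0]);ey=np.array([.083,.9966,0]);o=np.array([475.5,160.3,0]);
q=q-3*T[:3,0]
L=np.stack([(q-o)@ex,(q-o)@ey,q[...,2]],-1)
m=(abs(L[...,2]-86)<8)&(abs(L[...,0])<60)&(abs(L[...,1])<145)&(S>90)&(H>6)&(H<22)
m=cv2.morphologyEx(m.astype(np.uint8),cv2.MORPH_OPEN,np.ones((5,5)));l=cv2.connectedComponents(m)[1]
for i in range(1,l.max()+1):
    k=l==i
    if k.sum()>150: c,r=cv2.minEnclosingCircle(L[k][:,:2].astype(np.float32));print("in tray",np.round(c,1),round(r,1),k.sum(),"z",np.median(L[k][:,2]).round(1))
y=(H>=20)&(H<34)&(S>150)&(V>60)&(abs(L[...,1])<144)&(abs(L[...,0])<70)&(L[...,2]>62)&(L[...,2]<80)
print("walls",y.sum(),cv2.minAreaRect(L[y][:,:2].astype(np.float32)) if y.sum()>9 else "",[np.median(L[y&(a*L[...,0]>30)][:,2]).round(1) for a in(1,-1) if (y&(a*L[...,0]>30)).any()])
E
python3 tr.py
```

```text
[483.4 213.5 289.8]
in tray [ -1.5 102.2] 21.6 964 z 86.0
in tray [ 0.3 53.9] 22.0 977 z 86.2
walls 2510 ((2.852710723876953, -0.8566741943359375), (286.5677185058594, 110.9258804321289), 89.76052856445312) [np.float64(71.1), np.float64(70.8)]
```

Two cakes are standing on the tray floor (tops at z 86), with the tray level. On to the third.

Call:
step_arm --deltas '[{"dr": [0,0,0],"offset": [-4,0.8,-1],"jaw": 5.8},{"dr": [0,0,0],"offset": [-8,1.6,-2],"jaw": 5.8},{"dr": [0,0,0],"offset": [-12,2.4,-2],"jaw": 5.8},{"dr": [0,0,0],"offset": [-16,3.2,-2],"jaw": 5.8},{"dr": [0,0,0],"offset": [-20,4,-2],"jaw": 5.8}]'

```text
time_s: 60.9
tcp_pos: [502.9, 8.4, 299.1]
eef_rot: [0.736, 0.677, 0.0, 0.0]
force: [0.4, 0.4, 0.7]
grip_width: 58.1
grip_force: 0.0
```

Call:
step_arm --deltas '[{"dr": [0,0,0],"offset": [-4,0.8,0],"jaw": 5.8},{"dr": [0,0,0],"offset": [-8,1.6,0],"jaw": 5.8},{"dr": [0,0,0],"offset": [-12,2.4,0],"jaw": 5.8},{"dr": [0,0,0],"offset": [-16,3.2,0],"jaw": 5.8},{"dr": [0,0,0],"offset": [-20,4,0],"jaw": 5.8}]'

```text
time_s: 61.4
tcp_pos: [526.1, -194.3, 298.9]
eef_rot: [0.736, 0.677, 0.0, -0.0]
force: [1.5, -0.1, -0.5]
grip_width: 57.8
grip_force: 0.0
```

Call:
step_arm --deltas '[{"dr": [0,0,0],"offset": [-4,1,0],"jaw": 5.8},{"dr": [0,0,0],"offset": [-8,2,0],"jaw": 5.8},{"dr": [0,0,0],"offset": [-11,3,0],"jaw": 5.8},{"dr": [0,0,0],"offset": [-13.8,4,0],"jaw": 5.8},{"dr": [0,0,0],"offset": [-13.8,4,0],"jaw": 5.8}]'

```text
time_s: 61.9
tcp_pos: [555.1, -337.5, 297.4]
eef_rot: [0.737, 0.676, -0.001, 0.0]
force: [0.2, -0.1, 0.1]
grip_width: 58.2
grip_force: 0.0
```

Call:
step_arm --deltas '[{"dr": [0,0,0],"offset": [0,0,0],"jaw": 5.8},{"dr": [0,0,0],"offset": [0,0,0],"jaw": 5.8},{"dr": [0,0,0],"offset": [0,0,0],"jaw": 5.8},{"dr": [0,0,0],"offset": [0,0,0],"jaw": 5.8},{"dr": [0,0,0],"offset": [0,0,0],"jaw": 5.8}]'

```text
time_s: 62.4
tcp_pos: [555.0, -332.9, 299.3]
eef_rot: [0.736, 0.677, 0.0, 0.0]
force: [0.5, -0.5, 0.7]
grip_width: 57.9
grip_force: 0.0
```

```bash
python3 ck.py
```

```text
T [ 555.  -333.2  299.1] th 1.488
cake world [ 633.9 -359.9] r 21.3 n 611 hue 16.0 z 36.6 -> tool offset cm [-2.31  8.08 26.32]
cake world [ 529.2 -376.2] r 21.3 n 627 hue 16.0 z 36.8 -> tool offset cm [-4.79 -2.23 26.31]
```

Call:
step_arm --deltas '[{"dr": [0,0,0],"offset": [-0.8,2.7,3],"jaw": 5.6},{"dr": [0,0,0],"offset": [-1.6,5.4,6],"jaw": 5.4},{"dr": [0,0,0],"offset": [-2.2,8,10],"jaw": 5.4},{"dr": [0,0,0],"offset": [-2.2,8,14],"jaw": 5.4},{"dr": [0,0,0],"offset": [-2.2,8,18],"jaw": 5.4}]'

```text
time_s: 63.05
tcp_pos: [633.5, -362.3, 116.8]
eef_rot: [0.736, 0.677, -0.0, 0.0]
force: [-0.6, -0.2, -1.3]
grip_width: 53.7
grip_force: 0.0
```

Call:
step_arm --deltas '[{"dr": [0,0,0],"offset": [0,0,1],"jaw": 5.4},{"dr": [0,0,0],"offset": [0,0,2],"jaw": 5.4},{"dr": [0,0,0],"offset": [0,0,2.5],"jaw": 5.4},{"dr": [0,0,0],"offset": [0,0,2.5],"jaw": 5.4},{"dr": [0,0,0],"offset": [0,0,2.5],"jaw": 5.4}]'

```text
time_s: 63.55
tcp_pos: [633.7, -362.9, 96.0]
eef_rot: [0.736, 0.677, 0.0, 0.002]
force: [-0.6, -0.0, -0.7]
grip_width: 53.8
grip_force: 0.0
```

Call:
step_arm --deltas '[{"dr": [0,0,0],"offset": [0,0,2],"jaw": 5.4},{"dr": [0,0,0],"offset": [0,0,4.5],"jaw": 5.4},{"dr": [0,0,0],"offset": [0,0,7],"jaw": 5.4},{"dr": [0,0,0],"offset": [0,0,8.7],"jaw": 5.4},{"dr": [0,0,0],"offset": [0,0,8.7],"jaw": 5.4}]'

```text
time_s: 64.05
tcp_pos: [631.7, -361.5, 5.4]
eef_rot: [0.736, 0.677, -0.0, -0.002]
force: [0.1, 0.3, -0.0]
grip_width: 54.0
grip_force: 0.0
```

Call:
step_arm --deltas '[{"dr": [0,0,0],"offset": [0,0,0],"jaw": 5.4},{"dr": [0,0,0],"offset": [0,0,0],"jaw": 4.5},{"dr": [0,0,0],"offset": [0,0,0],"jaw": 3.5},{"dr": [0,0,0],"offset": [0,0,0],"jaw": 3.5},{"dr": [0,0,0],"offset": [0,0,0],"jaw": 3.5}]'

```text
time_s: 64.55
tcp_pos: [634.3, -363.2, 9.5]
eef_rot: [0.736, 0.677, 0.0, 0.002]
force: [0.1, 0.6, 5.9]
grip_width: 42.5
grip_force: 61.4
```

Call:
step_arm --deltas '[{"dr": [0,0,0],"offset": [0,0,0],"jaw": 3.5},{"dr": [0,0,0],"offset": [0,0,-1],"jaw": 3.5},{"dr": [0,0,0],"offset": [0,0,-3],"jaw": 3.5},{"dr": [0,0,0],"offset": [0,0,-7],"jaw": 3.5},{"dr": [0,0,0],"offset": [0,0,-11],"jaw": 3.5}]'

```text
time_s: 65.05
tcp_pos: [632.1, -361.7, 117.5]
eef_rot: [0.736, 0.677, -0.0, -0.001]
force: [0.6, -0.4, -1.0]
grip_width: 42.6
grip_force: 60.9
```

Call:
step_arm --deltas '[{"dr": [0,0,0],"offset": [0,0,-4.5],"jaw": 3.5},{"dr": [0,0,0],"offset": [0,0,-9],"jaw": 3.5},{"dr": [0,0,0],"offset": [0,0,-13.5],"jaw": 3.5},{"dr": [0,0,0],"offset": [0,0,-18],"jaw": 3.5},{"dr": [0,0,0],"offset": [0,0,-19],"jaw": 3.5}]'

```text
time_s: 65.55
tcp_pos: [634.2, -363.1, 314.8]
eef_rot: [0.736, 0.677, 0.001, 0.006]
force: [1.3, 1.1, -0.2]
grip_width: 42.4
grip_force: 60.9
```

Call:
step_arm --deltas '[{"dr": [0,0,0],"offset": [3.6,-1.6,0],"jaw": 3.5},{"dr": [0,0,0],"offset": [7.2,-3.2,0],"jaw": 3.5},{"dr": [0,0,0],"offset": [10.8,-4.8,0],"jaw": 3.5},{"dr": [0,0,0],"offset": [14.4,-6.4,0],"jaw": 3.5},{"dr": [0,0,0],"offset": [18,-8,0],"jaw": 3.5}]'

```text
time_s: 66.05
tcp_pos: [566.7, -174.5, 306.1]
eef_rot: [0.736, 0.677, -0.0, -0.001]
force: [0.3, 0.0, -0.2]
grip_width: 42.2
grip_force: 61.0
```

Call:
step_arm --deltas '[{"dr": [0,0,0],"offset": [3.6,-1.6,0],"jaw": 3.5},{"dr": [0,0,0],"offset": [7.2,-3.2,0],"jaw": 3.5},{"dr": [0,0,0],"offset": [10.8,-4.8,0],"jaw": 3.5},{"dr": [0,0,0],"offset": [14.4,-6.4,0],"jaw": 3.5},{"dr": [0,0,0],"offset": [18,-8,0],"jaw": 3.5}]'

```text
time_s: 66.55
tcp_pos: [501.7, 11.3, 306.3]
eef_rot: [0.736, 0.677, -0.0, -0.001]
force: [0.1, 0.7, -0.7]
grip_width: 42.5
grip_force: 61.0
```

Call:
step_arm --deltas '[{"dr": [0,0,0],"offset": [3.5,-1.5,0],"jaw": 3.5},{"dr": [0,0,0],"offset": [7,-3,1],"jaw": 3.5},{"dr": [0,0,0],"offset": [9.7,-4.1,4],"jaw": 3.5},{"dr": [0,0,0],"offset": [9.7,-4.1,8],"jaw": 3.5},{"dr": [0,0,0],"offset": [9.7,-4.1,10],"jaw": 3.5}]'

```text
time_s: 67.05
tcp_pos: [467.3, 110.8, 203.7]
eef_rot: [0.735, 0.678, -0.002, -0.002]
force: [-0.3, -0.1, -0.4]
grip_width: 42.3
grip_force: 61.1
```

Call:
step_arm --deltas '[{"dr": [0,0,0],"offset": [0,0,0],"jaw": 3.5},{"dr": [0,0,0],"offset": [0,0,0],"jaw": 3.5},{"dr": [0,0,0],"offset": [0,0,0],"jaw": 3.5},{"dr": [0,0,0],"offset": [0,0,0],"jaw": 3.5},{"dr": [0,0,0],"offset": [0,0,0],"jaw": 3.5}]'

```text
time_s: 67.55
tcp_pos: [471.2, 109.7, 207.9]
eef_rot: [0.736, 0.677, 0.001, 0.001]
force: [0.2, -0.3, -1.5]
grip_width: 42.4
grip_force: 61.1
```

Call:
step_arm --deltas '[{"dr": [0,0,0],"offset": [-0.15,0,3],"jaw": 3.5},{"dr": [0,0,0],"offset": [-0.15,0,6],"jaw": 3.5},{"dr": [0,0,0],"offset": [-0.15,0,9],"jaw": 3.5},{"dr": [0,0,0],"offset": [-0.15,0,11],"jaw": 3.5},{"dr": [0,0,0],"offset": [-0.15,0,12.5],"jaw": 3.5}]'

```text
time_s: 68.05
tcp_pos: [470.0, 108.2, 80.9]
eef_rot: [0.736, 0.677, -0.0, -0.0]
force: [-0.8, 0.6, -1.1]
grip_width: 42.7
grip_force: 61.1
```

Call:
step_arm --deltas '[{"dr": [0,0,0],"offset": [0,0,0.8],"jaw": 3.5},{"dr": [0,0,0],"offset": [0,0,1.5],"jaw": 3.5},{"dr": [0,0,0],"offset": [0,0,1.9],"jaw": 3.5},{"dr": [0,0,0],"offset": [0,0,2.3],"jaw": 3.5},{"dr": [0,0,0],"offset": [0,0,2.3],"jaw": 3.5}]'

```text
time_s: 68.55
tcp_pos: [470.8, 108.4, 59.1]
eef_rot: [0.736, 0.677, 0.0, 0.0]
force: [0.2, 0.0, -1.7]
grip_width: 42.2
grip_force: 61.1
```

Call:
step_arm --deltas '[{"dr": [0,0,0],"offset": [0,0,0],"jaw": 3.5},{"dr": [0,0,0],"offset": [0,0,0],"jaw": 4.6},{"dr": [0,0,0],"offset": [0,0,0],"jaw": 5.2},{"dr": [0,0,0],"offset": [0,0,0],"jaw": 5.2},{"dr": [0,0,0],"offset": [0,0,-1],"jaw": 5.2}]'

```text
time_s: 69.05
tcp_pos: [469.3, 108.3, 68.3]
eef_rot: [0.736, 0.677, -0.001, -0.001]
force: [-0.2, -0.3, -0.5]
grip_width: 52.1
grip_force: 0.0
```

Call:
step_arm --deltas '[{"dr": [0,0,0],"offset": [0,0,-3],"jaw": 5.2},{"dr": [0,0,0],"offset": [0,0,-7.5],"jaw": 5.2},{"dr": [0,0,0],"offset": [0,0,-12],"jaw": 5.8},{"dr": [0,0,0],"offset": [0,0,-16.5],"jaw": 5.8},{"dr": [0,0,0],"offset": [0,0,-21],"jaw": 5.8}]'

```text
time_s: 69.55
tcp_pos: [469.8, 108.4, 281.7]
eef_rot: [0.736, 0.677, 0.0, 0.0]
force: [2.2, -0.6, -0.1]
grip_width: 58.1
grip_force: 0.0
```

```bash
python3 tr.py
```

```text
[474.  108.8 289.4]
in tray [ -1.2 101.6] 21.9 962 z 85.9
in tray [ 0.8 53.8] 21.8 989 z 86.0
in tray [ -0.8 -52.9] 22.0 923 z 86.1
walls 2954 ((3.3056602478027344, -0.3834991455078125), (287.2113037109375, 111.19021606445312), 89.9548110961914) [np.float64(71.2), np.float64(70.4)]
```

Call:
step_arm --deltas '[{"dr": [0,0,0],"offset": [-4,1,-1],"jaw": 5.8},{"dr": [0,0,0],"offset": [-8,2,-2],"jaw": 5.8},{"dr": [0,0,0],"offset": [-12,3,-2],"jaw": 5.8},{"dr": [0,0,0],"offset": [-16,4,-2],"jaw": 5.8},{"dr": [0,0,0],"offset": [-20,5,-2],"jaw": 5.8}]'

```text
time_s: 70.15
tcp_pos: [503.2, -96.5, 299.1]
eef_rot: [0.736, 0.677, 0.0, 0.0]
force: [0.7, 0.2, 0.1]
grip_width: 57.7
grip_force: 0.0
```

Call:
step_arm --deltas '[{"dr": [0,0,0],"offset": [-4,1,0],"jaw": 5.8},{"dr": [0,0,0],"offset": [-8,2,0],"jaw": 5.8},{"dr": [0,0,0],"offset": [-12,3,0],"jaw": 5.8},{"dr": [0,0,0],"offset": [-16,4,0],"jaw": 5.8},{"dr": [0,0,0],"offset": [-20,5,0],"jaw": 5.8}]'

```text
time_s: 70.65
tcp_pos: [536.5, -300.0, 298.8]
eef_rot: [0.736, 0.677, 0.0, -0.0]
force: [0.9, 0.4, 0.1]
grip_width: 57.9
grip_force: 0.0
```

Call:
step_arm --deltas '[{"dr": [0,0,0],"offset": [-3,1,0],"jaw": 5.8},{"dr": [0,0,0],"offset": [-4,1.2,0],"jaw": 5.8},{"dr": [0,0,0],"offset": [-4,1.2,0],"jaw": 5.8},{"dr": [0,0,0],"offset": [-4,1.2,0],"jaw": 5.8},{"dr": [0,0,0],"offset": [-4,1.2,0],"jaw": 5.8}]'

```text
time_s: 71.15
tcp_pos: [545.2, -337.6, 299.3]
eef_rot: [0.735, 0.678, 0.0, -0.0]
force: [-1.1, 0.3, -0.2]
grip_width: 57.8
grip_force: 0.0
```

```bash
python3 ck.py
```

```text
T [ 545.4 -337.8  299.5] th 1.489
cake world [ 529.1 -376.5] r 21.3 n 611 hue 16.0 z 36.7 -> tool offset cm [-4.28 -1.32 26.34]
```

Call:
step_arm --deltas '[{"dr": [0,0,0],"offset": [-2,-0.7,4],"jaw": 5.8},{"dr": [0,0,0],"offset": [-4.2,-1.35,8],"jaw": 5.8},{"dr": [0,0,0],"offset": [-4.2,-1.35,12.5],"jaw": 5.8},{"dr": [0,0,0],"offset": [-4.2,-1.35,17],"jaw": 5.8},{"dr": [0,0,0],"offset": [-4.2,-1.35,20],"jaw": 5.8}]'

```text
time_s: 71.8
tcp_pos: [527.1, -378.4, 95.9]
eef_rot: [0.736, 0.677, -0.0, -0.002]
force: [0.2, 0.5, -0.5]
grip_width: 58.1
grip_force: 0.0
```

Call:
step_arm --deltas '[{"dr": [0,0,0],"offset": [0,0,0.5],"jaw": 5.8},{"dr": [0,0,0],"offset": [0,0,0.5],"jaw": 5.8},{"dr": [0,0,0],"offset": [0,0,0.5],"jaw": 5.8},{"dr": [0,0,0],"offset": [0,0,0.5],"jaw": 5.8},{"dr": [0,0,0],"offset": [0,0,0.5],"jaw": 5.8}]'

```text
time_s: 72.3
tcp_pos: [529.4, -380.8, 95.9]
eef_rot: [0.736, 0.677, 0.0, 0.002]
force: [0.7, 0.1, 1.1]
grip_width: 57.8
grip_force: 0.0
```

Call:
step_arm --deltas '[{"dr": [0,0,0],"offset": [0,0,2],"jaw": 5.8},{"dr": [0,0,0],"offset": [0,0,4.5],"jaw": 5.8},{"dr": [0,0,0],"offset": [0,0,7],"jaw": 5.8},{"dr": [0,0,0],"offset": [0,0,8.6],"jaw": 5.8},{"dr": [0,0,0],"offset": [0,0,8.6],"jaw": 5.8}]'

```text
time_s: 72.8
tcp_pos: [527.3, -379.2, 6.2]
eef_rot: [0.736, 0.677, -0.0, -0.002]
force: [-0.3, 0.2, -0.3]
grip_width: 57.6
grip_force: 0.0
```

Call:
step_arm --deltas '[{"dr": [0,0,0],"offset": [0,0,0],"jaw": 5.8},{"dr": [0,0,0],"offset": [0,0,0],"jaw": 4.5},{"dr": [0,0,0],"offset": [0,0,0],"jaw": 3.5},{"dr": [0,0,0],"offset": [0,0,0],"jaw": 3.5},{"dr": [0,0,0],"offset": [0,0,0],"jaw": 3.5}]'

```text
time_s: 73.3
tcp_pos: [529.6, -381.1, 9.9]
eef_rot: [0.736, 0.677, 0.0, 0.002]
force: [0.5, 0.6, 6.0]
grip_width: 42.1
grip_force: 61.2
```

Call:
step_arm --deltas '[{"dr": [0,0,0],"offset": [0,0,0],"jaw": 3.5},{"dr": [0,0,0],"offset": [0,0,-1],"jaw": 3.5},{"dr": [0,0,0],"offset": [0,0,-3],"jaw": 3.5},{"dr": [0,0,0],"offset": [0,0,-7],"jaw": 3.5},{"dr": [0,0,0],"offset": [0,0,-11],"jaw": 3.5}]'

```text
time_s: 73.8
tcp_pos: [527.8, -379.5, 118.7]
eef_rot: [0.736, 0.677, -0.0, -0.001]
force: [0.0, 0.3, -1.1]
grip_width: 42.6
grip_force: 60.9
```

Call:
step_arm --deltas '[{"dr": [0,0,0],"offset": [0,0,-4.5],"jaw": 3.5},{"dr": [0,0,0],"offset": [0,0,-9],"jaw": 3.5},{"dr": [0,0,0],"offset": [0,0,-13.5],"jaw": 3.5},{"dr": [0,0,0],"offset": [0,0,-18],"jaw": 3.5},{"dr": [0,0,0],"offset": [0,0,-19],"jaw": 3.5}]'

```text
time_s: 74.3
tcp_pos: [529.9, -381.3, 315.2]
eef_rot: [0.736, 0.677, 0.001, 0.006]
force: [-0.2, -0.4, 0.1]
grip_width: 42.7
grip_force: 60.9
```

Call:
step_arm --deltas '[{"dr": [0,0,0],"offset": [4,-0.9,0],"jaw": 3.5},{"dr": [0,0,0],"offset": [8,-1.8,0],"jaw": 3.5},{"dr": [0,0,0],"offset": [12,-2.7,0],"jaw": 3.5},{"dr": [0,0,0],"offset": [16,-3.6,0],"jaw": 3.5},{"dr": [0,0,0],"offset": [20,-4.5,0],"jaw": 3.5}]'

```text
time_s: 74.8
tcp_pos: [499.1, -175.2, 307.2]
eef_rot: [0.736, 0.677, -0.0, -0.001]
force: [1.5, 0.5, -0.8]
grip_width: 42.4
grip_force: 61.0
```

Call:
step_arm --deltas '[{"dr": [0,0,0],"offset": [4,-0.9,0],"jaw": 3.5},{"dr": [0,0,0],"offset": [8,-1.8,0],"jaw": 3.5},{"dr": [0,0,0],"offset": [12,-2.7,0],"jaw": 3.5},{"dr": [0,0,0],"offset": [16,-3.6,0],"jaw": 3.5},{"dr": [0,0,0],"offset": [20,-4.5,0],"jaw": 3.5}]'

```text
time_s: 75.3
tcp_pos: [470.7, 27.6, 307.3]
eef_rot: [0.736, 0.677, -0.0, -0.0]
force: [-0.5, -0.2, -1.6]
grip_width: 42.5
grip_force: 61.0
```

Call:
step_arm --deltas '[{"dr": [0,0,0],"offset": [2.5,-0.5,0],"jaw": 3.5},{"dr": [0,0,0],"offset": [3.35,-0.86,1],"jaw": 3.5},{"dr": [0,0,0],"offset": [3.35,-0.86,4],"jaw": 3.5},{"dr": [0,0,0],"offset": [3.35,-0.86,8],"jaw": 3.5},{"dr": [0,0,0],"offset": [3.35,-0.86,10],"jaw": 3.5}]'

```text
time_s: 75.8
tcp_pos: [463.4, 59.5, 204.1]
eef_rot: [0.736, 0.677, -0.003, -0.002]
force: [0.7, 0.0, -0.7]
grip_width: 42.0
grip_force: 61.0
```

Call:
step_arm --deltas '[{"dr": [0,0,0],"offset": [0,0,0],"jaw": 3.5},{"dr": [0,0,0],"offset": [0,0,0],"jaw": 3.5},{"dr": [0,0,0],"offset": [0,0,0],"jaw": 3.5},{"dr": [0,0,0],"offset": [0,0,0],"jaw": 3.5},{"dr": [0,0,0],"offset": [0,0,0],"jaw": 3.5}]'

```text
time_s: 76.3
tcp_pos: [466.9, 59.9, 208.9]
eef_rot: [0.736, 0.677, 0.001, 0.001]
force: [0.0, 0.1, -0.6]
grip_width: 42.4
grip_force: 61.1
```

Call:
step_arm --deltas '[{"dr": [0,0,0],"offset": [-0.1,0,3],"jaw": 3.5},{"dr": [0,0,0],"offset": [-0.1,0,6],"jaw": 3.5},{"dr": [0,0,0],"offset": [-0.1,0,9],"jaw": 3.5},{"dr": [0,0,0],"offset": [-0.1,0,11],"jaw": 3.5},{"dr": [0,0,0],"offset": [-0.1,0,12.5],"jaw": 3.5}]'

```text
time_s: 76.8
tcp_pos: [465.8, 59.1, 81.9]
eef_rot: [0.736, 0.677, -0.0, -0.0]
force: [-0.4, -1.0, -0.9]
grip_width: 42.1
grip_force: 61.1
```

Call:
step_arm --deltas '[{"dr": [0,0,0],"offset": [0,0,0.8],"jaw": 3.5},{"dr": [0,0,0],"offset": [0,0,1.5],"jaw": 3.5},{"dr": [0,0,0],"offset": [0,0,1.9],"jaw": 3.5},{"dr": [0,0,0],"offset": [0,0,2.3],"jaw": 3.5},{"dr": [0,0,0],"offset": [0,0,2.3],"jaw": 3.5}]'

```text
time_s: 77.3
tcp_pos: [466.3, 59.0, 59.9]
eef_rot: [0.736, 0.677, 0.0, 0.0]
force: [-0.2, 0.4, -0.3]
grip_width: 42.4
grip_force: 61.1
```

Call:
step_arm --deltas '[{"dr": [0,0,0],"offset": [0,0,0],"jaw": 3.5},{"dr": [0,0,0],"offset": [0,0,0],"jaw": 4.6},{"dr": [0,0,0],"offset": [0,0,0],"jaw": 5.2},{"dr": [0,0,0],"offset": [0,0,0],"jaw": 5.2},{"dr": [0,0,0],"offset": [0,0,-1],"jaw": 5.2}]'

```text
time_s: 77.8
tcp_pos: [465.1, 59.1, 69.3]
eef_rot: [0.736, 0.677, -0.001, -0.001]
force: [-0.5, -0.8, -0.2]
grip_width: 52.2
grip_force: 0.0
```

Call:
step_arm --deltas '[{"dr": [0,0,0],"offset": [0,0,-3],"jaw": 5.2},{"dr": [0,0,0],"offset": [0,0,-7.5],"jaw": 5.2},{"dr": [0,0,0],"offset": [0,0,-12],"jaw": 5.2},{"dr": [0,0,0],"offset": [0,0,-16.5],"jaw": 5.2},{"dr": [0,0,0],"offset": [0,0,-21],"jaw": 5.2}]'

```text
time_s: 78.3
tcp_pos: [465.6, 59.1, 282.7]
eef_rot: [0.736, 0.677, 0.0, 0.001]
force: [1.8, -0.3, -0.2]
grip_width: 51.9
grip_force: 0.0
```

Call:
step_arm --deltas '[{"dr": [0,0,0],"offset": [2,0,-3],"jaw": 5.2},{"dr": [0,0,0],"offset": [5,0,-6],"jaw": 5.2},{"dr": [0,0,0],"offset": [8,0,-6],"jaw": 5.2},{"dr": [0,0,0],"offset": [8,0,-6],"jaw": 5.2},{"dr": [0,0,0],"offset": [8,0,-6],"jaw": 5.2}]'

```text
time_s: 78.8
tcp_pos: [472.3, 138.9, 340.2]
eef_rot: [0.735, 0.678, -0.0, 0.0]
force: [-0.2, 0.2, 0.2]
grip_width: 52.0
grip_force: 0.0
```

```bash
python3 tr.py; python3 chk.py; python3 - <<'E'
from dq import *
T,p,q,H,S,V=look()
# bolt red dot (home: z 210), drift orange (z 112)
r=((H<6)|(H>172))&(S>140)&(V>60)
for b in blobs(r,8): print("red",b,"z210",wplane(T,*b[:2],210).round(1),"depth pt",q[int(b[1]),int(b[0])].round(1))
for n in("top","side"):
    p,d=capture(n);X=cloud(n,d);H,S,V=[hsv(p)[...,i].astype(int) for i in range(3)]
    m=(H>=4)&(H<18)&(S>190)&(V>100)&(X[...,1]<-100)&(X[...,1]>-170)&(X[...,0]<690)&(X[...,0]>630)&(X[...,2]>62)
    if m.any(): print(n,"drift",m.sum(),np.median(X[m],0).round(),X[m][:,2].max().round())
    a,b=np.load(n+"0.npz")["p"].astype(int),p.astype(int)
    for nm,c in dict(nest=(115,0) if 0 else None or (0,0)).items(): pass
    for nm,w in dict(orange=lambda p:(hsv(p.astype(np.uint8))[...,0]<14)&(hsv(p.astype(np.uint8))[...,1]>200)&(hsv(p.astype(np.uint8))[...,2]>180),blue=lambda p:(abs(hsv(p.astype(np.uint8))[...,0].astype(int)-107)<8)&(hsv(p.astype(np.uint8))[...,1]>120)).items():
        for im in(a,b): print(n,nm,[x for x in blobs(w(im),100)])
E
```

```text
[472.2 138.3 339.8]
in tray [ -1.3 101.8] 21.7 744 z 85.9
in tray [ 1.1 53.9] 21.3 701 z 86.0
in tray [ -1. -53.] 21.7 698 z 86.2
in tray [  -0.8 -100.5] 21.5 625 z 86.2
walls 2157 ((3.079517364501953, -0.42681884765625), (286.8219909667969, 110.90484619140625), 89.72404479980469) [np.float64(71.2), np.float64(70.4)]
[472.3 137.9 339.5]
upright top 1 331 [  0.4 151.  155.8]
upright top -1 413 [  -1.2 -160.   156. ]
walls 2469 ((0.16412353515625, 0.2185516357421875), (291.28961181640625, 110.64999389648438), 89.82592010498047) z 70.77507112215932
(1, 1) 276 71.9
(1, -1) 236 72.1
(-1, 1) 262 71.1
(-1, -1) 215 71.1
red (np.float64(256.9), np.float64(146.4), 406) z210 [478.5 173.8 210. ] depth pt [477.4 162.8 126.7]
red (np.float64(368.9), np.float64(347.4), 272) z210 [ 610.7 -104.2  210. ] depth pt [ 693.9 -307.4   32.7]
top orange []
top orange []
top blue []
top blue []
side drift 110 [ 660. -145.  100.] 115.0
side orange []
side orange [(np.float64(328.2), np.float64(201.1), 140)]
side blue [(np.float64(328.7), np.float64(267.0), 728)]
side blue [(np.float64(328.6), np.float64(267.0), 782)]
```

```bash
python3 - <<'E'
from h import *
for n in("side","top"):
    p,d=capture(n);X=cloud(n,d);h=hsv(p).astype(int);u,v=proj(n,[554.8,329.3,210])[0];print(n,u.round(1),v.round(1))
    w=(np.hypot(X[...,0]-555,X[...,1]-329)<22)&(X[...,2]>180)&(X[...,2]<260);print(w.sum(),np.percentile(X[w],[5,50,98],0).round(1) if w.any() else "")
    r=((h[...,0]<6)|(h[...,0]>172))&(h[...,1]>140)
    for b in blobs(r,2):
        if np.hypot(b[0]-u,b[1]-v)<12: print("dot",b,plane(n,b[0],b[1],210).round(1))
E
```

```text
side 245.4 125.4
70 [[542.2 312.9 182.6]
 [555.5 321.2 199.1]
 [567.8 340.1 212.7]]
dot (np.float64(245.6), np.float64(126.1), 12) [555.2 324.5 210. ]
top 167.8 203.8
32 [[545.  325.3 195.6]
 [553.8 331.6 208.5]
 [568.  338.7 213.5]]
dot (np.float64(167.7), np.float64(202.7), 15) [558.5 329.8 210. ]
```

The bolt's knob top reads about 210 mm, so it is fully home. Everything checks out, so I'm handing in.

```bash
python3 -c "
from workcell import *
print(hand_in())"
```

```text
the job is handed in; nothing more can be done
None
```

The job is handed in at about 80 s: the swinging arm is in line and bolted home, the tray hangs level on both hooks with all four seed cakes in it, and the drift is back in its block hole; mug, nest box and notebooks were never touched, though only the mug's position was re-measured.

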